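# Fit the matching flange to the shaker drive

### The job

Fit the shaker drive with the flange whose bolt holes match its studs: draw the lock bar by its red grip, slide the yellow fork fully open, seat the flange flat on the stud plate over all studs, then slide the fork fully closed over it and push the lock bar fully home. Lay every orange transport bar flat, rib up, in the white tray, one to a compartment and along it, and leave the brown bottle and the tape roll where they are.

Things in the scene. Friction and masses are not known exactly. Their poses are not given: they have to be found in the camera images.
- fork_grip (a point): centre of the top face (94 mm above the bench) of the black upright grip of the yellow fork: 30 mm along the drive's x, 16 mm along its y, upper 36 mm free. Axes as the drive's. The fork is a flat U, 6 mm thick, 50 to 56 mm above the bench; closed, its arms (x = +-28 to +-46 mm) lie over the stud plate and bar the way for a flange; its crossbar (110 mm long) carries the grip
- fork (a joint): travel of the fork in m: 0 closed over the stud plate, 0.10 fully open; it opens by sliding along the drive's -y, level, with about 2 N of friction, and stays where it is left
- lock_grip (a point): centre of the top face (91 mm above the bench) of the red upright grip of the steel lock bar, 16 mm along the drive's x, 20 mm along its y, free for the upper 34 mm. Axes as the drive's
- lock (a joint): travel of the lock bar in m: 0 home, its tongue standing in front of the fork's crossbar so that the fork cannot open; 0.030 fully drawn along the drive's -x (towards the robot); the fork is free from 0.015; about 2 N of friction, stays where it is left
- drive: shaker drive, a grey fixed base 130 x 270 x 12 mm with two rails for the fork (tops 50 mm high); origin on the bench under the centre of the stud plate; at yaw 0 x points away from the robot, y to its left. Fork grip at (0, -80) mm and lock grip at (-80, -103) mm of this frame with both joints at 0
- plate_tri_top (a point): centre of the top face (28 mm above the bench) of a dark stud plate (4 kg, held in a rim) 104 x 84 mm with three 8 mm steel studs at (36, 0), (-30, 26) and (-30, -26) mm (its own x, y), standing 13 mm up, the last 4 mm tapered. Only one of the three kinds of plate is fitted in a run, the others are absent. Axes as the drive's
- plate_rect_top (a point): centre of the top face (28 mm above the bench) of a dark stud plate (4 kg, held in a rim) 104 x 84 mm with four 8 mm steel studs in a rectangle at (+-34, +-26) mm (its own x, y), standing 13 mm up, the last 4 mm tapered. Only one of the three kinds of plate is fitted in a run, the others are absent. Axes as the drive's
- plate_diamond_top (a point): centre of the top face (28 mm above the bench) of a dark stud plate (4 kg, held in a rim) 104 x 84 mm with four 8 mm steel studs in a diamond at (+-37, 0) and (0, +-28) mm (its own x, y), standing 13 mm up, the last 4 mm tapered. Only one of the three kinds of plate is fitted in a run, the others are absent. Axes as the drive's
- flange_tri: loose aluminium flange 100 x 80 x 8 mm, 0.25 kg, with three holes at (36, 0), (-30, 26) and (-30, -26) mm: it goes on only one way round; holes 12.5 mm wide. To hold it by, a blue boss 34 mm along x, 28 mm along y, 8 to 44 mm above the underside. Origin: centre of the underside, x along the 100 mm, z up. Seated, the studs stand 5 mm out of its top
- flange_rect: loose aluminium flange 100 x 80 x 8 mm, 0.25 kg, with four holes in a rectangle at (+-34, +-26) mm: it goes on either way round; holes 12.5 mm wide. To hold it by, a blue boss 34 mm along x, 28 mm along y, 8 to 44 mm above the underside. Origin: centre of the underside, x along the 100 mm, z up. Seated, the studs stand 5 mm out of its top
- flange_diamond: loose aluminium flange 100 x 80 x 8 mm, 0.25 kg, with four holes in a diamond at (+-37, 0) and (0, +-28) mm: it goes on either way round; holes 12.5 mm wide. To hold it by, a blue boss 34 mm along x, 28 mm along y, 8 to 44 mm above the underside. Origin: centre of the underside, x along the 100 mm, z up. Seated, the studs stand 5 mm out of its top
- bar_0: orange transport bar, 0.08 kg: flat foot 110 x 30 x 6 mm with a rib on top along its middle, 70 mm long, 10 mm wide, 6 to 28 mm above the underside, to hold it by. Origin: centre of the underside, x along the 110 mm, z up. Two or three of these bars are present
- bar_1: orange transport bar, 0.08 kg: flat foot 110 x 30 x 6 mm with a rib on top along its middle, 70 mm long, 10 mm wide, 6 to 28 mm above the underside, to hold it by. Origin: centre of the underside, x along the 110 mm, z up. Two or three of these bars are present
- bar_2: orange transport bar, 0.08 kg: flat foot 110 x 30 x 6 mm with a rib on top along its middle, 70 mm long, 10 mm wide, 6 to 28 mm above the underside, to hold it by. Origin: centre of the underside, x along the 110 mm, z up. Two or three of these bars are present
- slot_0 (a point): centre of the floor (4 mm above the bench) of compartment 0 of the fixed parts tray (white walls, grey floor), 130 x 136 mm. A compartment is 122 mm along the point's x and 40 mm along its y, with walls 4 mm thick that rise 8 mm above its floor; the three lie side by side, 44 mm apart
- slot_1 (a point): centre of the floor (4 mm above the bench) of compartment 1 of the fixed parts tray (white walls, grey floor), 130 x 136 mm. A compartment is 122 mm along the point's x and 40 mm along its y, with walls 4 mm thick that rise 8 mm above its floor; the three lie side by side, 44 mm apart
- slot_2 (a point): centre of the floor (4 mm above the bench) of compartment 2 of the fixed parts tray (white walls, grey floor), 130 x 136 mm. A compartment is 122 mm along the point's x and 40 mm along its y, with walls 4 mm thick that rise 8 mm above its floor; the three lie side by side, 44 mm apart
- brown_bottle: small brown bottle with a dark cap, 34 mm across, 63 mm high, standing; origin at the centre of its underside. A bystander
- tape_roll: roll of tape 61 mm across, 19 mm high, lying flat; origin at the centre of its underside. A bystander
- monitor_front (a point): point on the front of the dark monitor that stands behind the drive; its face runs from (0.64, -0.44) to (0.73, 0.06) m in x, y, from 50 to 400 mm above the bench. Always in the same place: keep the arm and hand clear of it, above all when swinging from one side to the other

How it is judged:
On the way, in this order (a step that is already met when the one before it is completed fails the run):
1. the lock bar is drawn (more than 20 mm) (value of joint lock above 0.02 m), for 0.1 s.
2. the fork is open (more than 85 mm) (value of joint fork above 0.085 m), for 0.1 s.
3. the matching flange is seated on the studs (horizontal distance between flange_tri and plate_tri_top below 0.005 m and z of flange_tri in the frame of plate_tri_top between -0.003 and 0.003 m and angle between the x axis of flange_tri and the x axis of plate_tri_top, either way round below 0.12 rad and angle between the z axis of flange_tri and the z axis of plate_tri_top, either way round below 0.05 rad and horizontal distance between flange_rect and plate_rect_top below 0.005 m and z of flange_rect in the frame of plate_rect_top between -0.003 and 0.003 m and angle between the x axis of flange_rect and the x axis of plate_rect_top, either way round below 0.12 rad and angle between the z axis of flange_rect and the z axis of plate_rect_top, either way round below 0.05 rad and horizontal distance between flange_diamond and plate_diamond_top below 0.005 m and z of flange_diamond in the frame of plate_diamond_top between -0.003 and 0.003 m and angle between the x axis of flange_diamond and the x axis of plate_diamond_top, either way round below 0.12 rad and angle between the z axis of flange_diamond and the z axis of plate_diamond_top, either way round below 0.05 rad), for 0.3 s.
4. the fork is closed over the seated flange (all of step 3 and value of joint fork below 0.007 m), for 0.2 s.
At the end, for the whole second after the job is handed in: Matching flange flat on the stud plate (centre within 5 mm, height 3 mm), fork closed to 7 mm, lock bar home to 6 mm; each bar present flat, rib up, on a compartment floor, within 10 mm of its centre lengthwise, 9 mm across, in line to 0.2 rad; all at rest (all of step 4 and value of joint lock below 0.006 m and ((x of bar_0 in the frame of slot_0 between -0.01 and 0.01 m and y of bar_0 in the frame of slot_0 between -0.009 and 0.009 m and z of bar_0 in the frame of slot_0 between -0.003 and 0.004 m and angle between the x axis of bar_0 and the x axis of slot_0, either way round below 0.2 rad) or (x of bar_0 in the frame of slot_1 between -0.01 and 0.01 m and y of bar_0 in the frame of slot_1 between -0.009 and 0.009 m and z of bar_0 in the frame of slot_1 between -0.003 and 0.004 m and angle between the x axis of bar_0 and the x axis of slot_1, either way round below 0.2 rad) or (x of bar_0 in the frame of slot_2 between -0.01 and 0.01 m and y of bar_0 in the frame of slot_2 between -0.009 and 0.009 m and z of bar_0 in the frame of slot_2 between -0.003 and 0.004 m and angle between the x axis of bar_0 and the x axis of slot_2, either way round below 0.2 rad)) and angle between each of bar_0, bar_1, bar_2's own z axis and vertical below 0.07 rad and linear speed of each of bar_0, bar_1, bar_2, flange_tri, flange_rect, flange_diamond below 0.02 m/s and ((x of bar_1 in the frame of slot_0 between -0.01 and 0.01 m and y of bar_1 in the frame of slot_0 between -0.009 and 0.009 m and z of bar_1 in the frame of slot_0 between -0.003 and 0.004 m and angle between the x axis of bar_1 and the x axis of slot_0, either way round below 0.2 rad) or (x of bar_1 in the frame of slot_1 between -0.01 and 0.01 m and y of bar_1 in the frame of slot_1 between -0.009 and 0.009 m and z of bar_1 in the frame of slot_1 between -0.003 and 0.004 m and angle between the x axis of bar_1 and the x axis of slot_1, either way round below 0.2 rad) or (x of bar_1 in the frame of slot_2 between -0.01 and 0.01 m and y of bar_1 in the frame of slot_2 between -0.009 and 0.009 m and z of bar_1 in the frame of slot_2 between -0.003 and 0.004 m and angle between the x axis of bar_1 and the x axis of slot_2, either way round below 0.2 rad)) and ((x of bar_2 in the frame of slot_0 between -0.01 and 0.01 m and y of bar_2 in the frame of slot_0 between -0.009 and 0.009 m and z of bar_2 in the frame of slot_0 between -0.003 and 0.004 m and angle between the x axis of bar_2 and the x axis of slot_0, either way round below 0.2 rad) or (x of bar_2 in the frame of slot_1 between -0.01 and 0.01 m and y of bar_2 in the frame of slot_1 between -0.009 and 0.009 m and z of bar_2 in the frame of slot_1 between -0.003 and 0.004 m and angle between the x axis of bar_2 and the x axis of slot_1, either way round below 0.2 rad) or (x of bar_2 in the frame of slot_2 between -0.01 and 0.01 m and y of bar_2 in the frame of slot_2 between -0.009 and 0.009 m and z of bar_2 in the frame of slot_2 between -0.003 and 0.004 m and angle between the x axis of bar_2 and the x axis of slot_2, either way round below 0.2 rad))); the robot touches nothing.
It fails at once if the brown bottle is moved more than 5 cm or knocked over (distance of brown_bottle from where it was at the start of the episode above 0.05 m or angle between brown_bottle's own z axis and vertical above 0.6 rad).
It fails at once if the tape roll is moved more than 5 cm (distance of tape_roll from where it was at the start of the episode above 0.05 m).
Of plate_tri, plate_rect, plate_diamond only 1 to 1 are there at a start; the rules pass over those that are not, and their reading is None.
Of bar_0, bar_1, bar_2 only 2 to 3 are there at a start; the rules pass over those that are not, and their reading is None.
At some moment in a run one of flange_tri, flange_rect, flange_diamond, bar_0, bar_1, bar_2 may be knocked a few centimetres aside while the robot is not near it.
Once in a run the grip may slacken for a moment while it holds something.
It also fails if it takes over 210 s, if anything falls off the work surface, if the arm or the gripper's body presses on something with over 40 N, if the wrist force passes 120 N, or if a joint passes its speed limit or range.

### The arm

A 7-joint arm with a two-finger parallel gripper is mounted at the origin on a cart in front of the work surface, level with it; the furniture and walls round the work are solid. World frame = base frame: x ahead of the robot, y to its left, z up, the work surface at z = 0. Lengths are in m, angles in rad, forces in N, time in s.
With the tool pointing down it reaches from about 0.35 to 0.9 m from the base axis. Payload 8.1 kg.
Tool frame: the origin (TCP) lies at the very end of the fingers, on their centre line; the grasp point (between the pads) lies 19 mm behind it; z points along the fingers, y is the line along which they close (so a half turn about z gives the same grasp; the last joint's range is limited). The gripper opens to 92 mm and grips with 3 to 60 N. Pads are 19 mm wide; open, the fingers measure 130 mm over their backs; the gripper's body (75 mm by 190 mm) begins 47 mm behind the grasp point.
Start: joints at [-1.377, 0.434, 0.025, 1.573, -0.012, 1.134, -0.075], TCP at [0.183, 0.598, 0.187] pointing down, gripper open.
Joint ranges: [-2.62, 2.62], [-0.44, 2.09], [-1.27, 1.32], [0.08, 2.57], [-1.32, 4.46], [0.12, 2], [-2.74, 2.74]. Speed limits (rad/s): [2.22, 2.22, 3.01, 3.01, 3.14, 3.14, 3.14].

### API

Orientations are given as a rotation vector (axis times angle).
In Python, from plant import manip, eyes gives the robot as it stands.
- The arm moves only by the tool apply_moves, never from a script. Its argument "steps" is a list of rows, each an object with "xyz": the shift along the tool's x, y, z in mm, a list of three; "turn": the turn, a rotation vector about the tool's x, y, z in rad, a list of three. In form: [{"xyz": [x, y, z], "turn": [rx, ry, rz]}, ...]. A call has 1 to 5 rows; each row shifts and turns the commanded pose from where the row before left it, along the tool's axes as they then stand; what a row does not reach is not made up. A row lasts 1/12 s, in which the tool goes at most 41.7 mm and 7.16 degrees, less where a joint would pass 70% of its speed; a pose out of reach is approached as far as the arm can. A call with a gripper value outside its range is refused whole. "hand" is the opening, from -1 (shut) to 1 (fully open), set as the call begins (left out, the last holds). The fingers move at their own pace and stop on an object; the grip force is fixed at half the most. Time passes only in rows, so rows that do not move let the fingers close. It gives the time, the measured TCP pose, the force, the opening and the grip force at its end, in the units of the state.
- manip.state(): the state, without advancing time (a new reading comes with each control period).
- eyes.snapshot(name): name is "scene" or "top" or "wrist"; returns the picture (480x640x3 uint8, red, green, blue); there is no depth.
- eyes.camera_model(name): a dict with "fx", "fy", "cx", "cy" (pixels), "R" (3x3) and "t" (3): a world point X has camera coordinates R X + t. Camera axes: x right, y down, z forward; pixel columns grow to the right and rows downward; lengths in m; the calibration is good to about 2 mm. A picture is of the moment at which its call begins: read the wrist's pose just before it. camera_model takes no time and is no camera call; for the wrist camera it gives the pose at the moment of the call.
- manip.hand_in(): hands the job in; it is judged then, once.
The state is a dict: "time_s": time; "joint_pos": joint angles; "joint_velocities": joint speeds; "joint_torque": joint torques, N m; "tool_pos": TCP position; "eef_rot": TCP orientation; "force": force on the tool from outside, world axes, zero at the start; "torque": the same for the moment, N m; "width": opening from 0.0 (shut) to 1.0 (fully open); "grasp_force": force on a finger pad.
Only numpy, scipy, OpenCV 4.12 (cv2) and the standard library are available. Lean on these libraries where they do the work, as an engineer would, in place of code of your own. Each camera call takes 0.05 s, during which the arm holds its last target. There are 200 camera calls.

## Working session

There is one attempt and no reset: what is moved stays moved. The work goes in short steps, Python scripts to look and compute and a tool call to move; the robot and the scene stay as the last step left them, time stands still between calls to the robot, and variables do not carry over. Pictures are saved under pics/ and viewed, at most 14 in all, crops included, and the job is handed in when it is done.

Besides the shell and the picture viewer there is one more tool, called after "Emit:" as name(argument=value, ...) on one line, values as JSON. apply_moves: Moves the arm, as the interface text tells. Its arguments: {"type":"object","properties":{"steps":{"type":"array","items":{"type":"object","properties":{"xyz":{"type":"array","items":{"type":"number"}},"turn":{"type":"array","items":{"type":"number"}}}}},"hand":{"type":"number"}},"required":["steps"]}

```bash
ls; mkdir -p pics; python3 - <<'E'
from plant import manip, eyes
import cv2, numpy as np
print(manip.state())
for n in ["scene","top"]:
    im=eyes.snapshot(n); cv2.imwrite(f"pics/{n}0.png",im[:,:,::-1]); m=eyes.camera_model(n); print(n,m)
E
```

```text
pics
{'time_s': 0.0, 'joint_pos': array([-1.3766018 ,  0.43522198,  0.02502701,  1.57412304, -0.01156603,
        1.13396351, -0.07508066]), 'joint_velocities': array([ 8.17629022e-04,  1.77481433e-04, -5.89001563e-04,  2.03736492e-04,
       -6.82237336e-05, -1.02105203e-03,  3.99978093e-04]), 'joint_torque': array([ 1.17496766e-03, -6.67851162e+01,  9.85190570e-01, -3.14457786e+01,
       -6.06796495e-02,  4.28510341e-02,  1.59256829e-04]), 'tool_pos': array([0.18272111, 0.59709368, 0.18593624]), 'eef_rot': array([-4.64621584e-01, -3.10700731e+00,  2.46861727e-03]), 'force': array([ 0.54787975, -0.60003805,  0.7827457 ]), 'torque': array([-0.00705485, -0.03726488, -0.02971457]), 'grasp_force': 0.0, 'width': 0.9998232595434177}
scene {'fx': 477.04593034952416, 'fy': 477.04593034952416, 'cx': 322.86200759717, 'cy': 243.2924419107652, 'R': array([[ 0.58897284, -0.80789305,  0.02048938],
       [-0.59621786, -0.45149258, -0.66383636],
       [ 0.54555958,  0.37876545, -0.74759714]]), 't': array([-0.38287437,  0.41992619,  1.12933899])}
top {'fx': 499.79427479259203, 'fy': 499.79427479259203, 'cx': 313.36883824213123, 'cy': 239.41748604091305, 'R': array([[-0.03819141, -0.99926285, -0.00389408],
       [-0.97788126,  0.03817561, -0.20564745],
       [ 0.20564452, -0.00404602, -0.97861839]]), 't': array([-0.04673413,  0.54895154,  1.45016031])}
```

View pics/top0.png

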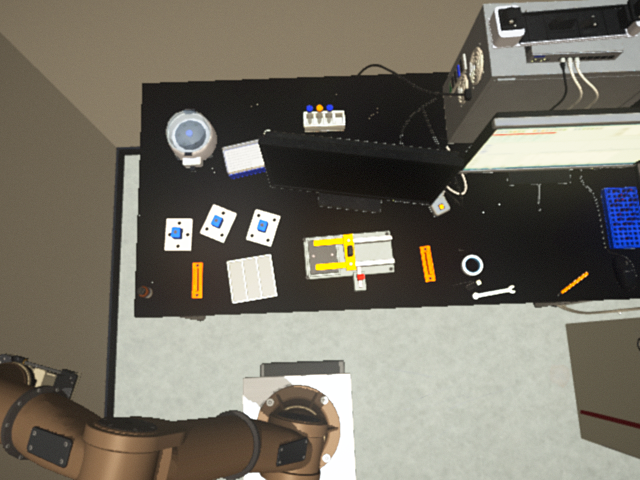

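View pics/scene0.png

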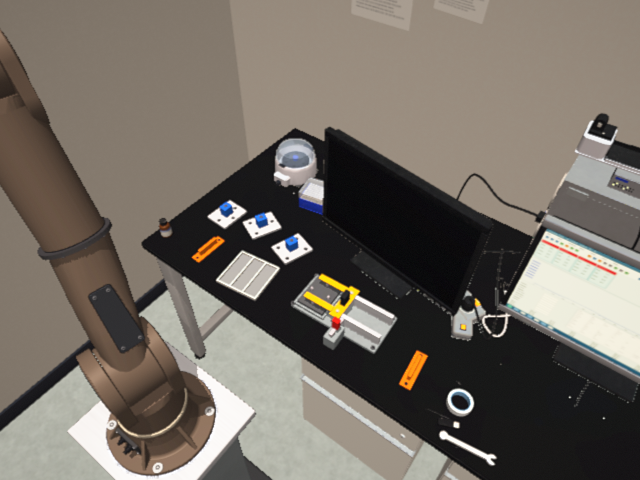

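The top view shows three flanges at about (178,234), (218,222) and (263,226), and the tray at (251,278). The drive is at (348,255) with its plate to the left, and the red lock grip is at (360,277). There are two orange bars at (197,280) and (428,264), the bottle at (145,292) and the tape at (472,265). The orange screw-shaped item at (574,283) is not a bar. The scene view agrees.

```bash
cat > h.py <<'E'
from plant import manip, eyes
import cv2, numpy as np
from scipy.spatial.transform import Rotation as Ro
HSV={'orange':((5,150,120),(17,255,255)),'yellow':((22,150,120),(35,255,255)),'blue':((100,120,80),(120,255,255)),'red':((0,150,100),(4,255,255)),'white':((0,0,140),(180,60,255))}
def mask(im,c):
    h=cv2.cvtColor(im,cv2.COLOR_RGB2HSV); return cv2.inRange(h,*[np.array(v) for v in HSV[c]])
def snap(n,name=None):
    m=eyes.camera_model(n); im=eyes.snapshot(n)
    if name: cv2.imwrite(f'pics/{name}.png',im[:,:,::-1])
    return im,m
def plane(m,uv,z):
    uv=np.atleast_2d(np.array(uv,float)); d=np.c_[(uv[:,0]-m['cx'])/m['fx'],(uv[:,1]-m['cy'])/m['fy'],np.ones(len(uv))]@m['R']
    c=-m['R'].T@m['t']; return c+d*((z-c[2])/d[:,2])[:,None]
def proj(m,X):
    p=np.atleast_2d(X)@m['R'].T+m['t']; return np.c_[m['fx']*p[:,0]/p[:,2]+m['cx'],m['fy']*p[:,1]/p[:,2]+m['cy']]
def tri(obs):
    A=[];b=[]
    for m,(u,v) in obs:
        for k,q in ((0,(u-m['cx'])/m['fx']),(1,(v-m['cy'])/m['fy'])):
            A.append(m['R'][k]-q*m['R'][2]); b.append(q*m['t'][2]-m['t'][k])
    x,r,_,_=np.linalg.lstsq(np.array(A),np.array(b),rcond=None); return x,np.sqrt(r)
def blobs(mk,amin):
    cs,_=cv2.findContours(mk,cv2.RETR_EXTERNAL,cv2.CHAIN_APPROX_NONE)
    return [c for c in cs if cv2.contourArea(c)>amin]
def cen(c):
    M=cv2.moments(c); return M['m10']/M['m00'],M['m01']/M['m00']
def tool(): 
    s=manip.state(); return s['tool_pos'],Ro.from_rotvec(s['eef_rot'])
E
python3 - <<'E'
from h import *
np.set_printoptions(precision=4,suppress=True)
im,m=snap('top')
for c,z in (('orange',.006),('yellow',.056),('blue',.044),('red',.091),('white',.008)):
    for b in blobs(mask(im,c),25 if c!='red' else 10):
        X=plane(m,b[:,0],z); r=cv2.minAreaRect((X[:,:2]*1000).astype(np.float32))
        if max(r[1])<200 and r[0][1]>-900: print(c,cen(b),np.round(r[0]),np.round(r[1]),round(r[2],1))
mw=eyes.camera_model('wrist'); p,R=tool(); print(R.as_matrix()); print('cam in tool',R.inv().apply(-mw['R'].T@mw['t']-p), R.as_matrix().T@mw['R'].T, mw['fx'])
a=np.vstack([cv2.resize(im[195:310,130:290],None,fx=5,fy=5,interpolation=3)])
cv2.imwrite('pics/c1.png',a[:,:,::-1])
E
```

```text
orange (196.89705882352942, 280.18716577540107) [445. 294.] [ 35. 111.] 88.6
orange (427.2850818946436, 263.3523683045595) [ 469. -417.] [115.  35.] 4.7
yellow (427.05897435897435, 266.69487179487174) [ 459. -405.] [100.  26.] 4.6
yellow (339.6236559139785, 252.5232974910394) [ 505. -129.] [111. 118.] 2.5
blue (175.67510548523205, 232.37552742616032) [589. 353.] [31. 31.] 87.8
blue (262.06081081081084, 225.5472972972973) [599.  88.] [26. 33.] 71.0
blue (216.36888888888888, 221.13333333333333) [618. 227.] [28. 31.] 63.7
blue (247.8, 172.9348484848485) [769. 131.] [ 16. 114.] 11.6
blue (309.0, 107.84375) [982. -70.] [19. 21.] 87.8
blue (329.3128205128205, 106.97948717948717) [ 983. -136.] [23. 21.] 87.7
red (360.5157232704402, 276.62893081761) [ 424. -200.] [20. 15.] 87.8
white (252.414878397711, 476.17882689556507) [-120.  136.] [82. 18.] 87.9
white (493.57549857549856, 292.2516619183286) [ 372. -609.] [ 25. 133.] 6.9
white (471.93404907975463, 264.81595092024537) [ 458. -553.] [61. 63.] 84.3
white (251.3678756476684, 278.39637305699483) [443. 127.] [135. 141.] 7.4
white (178.22228832
[... 328 characters left out ...]
[ 720. -553.] [16. 70.] 84.3
white (242.6812489277749, 156.83805112369188) [839. 149.] [ 96. 121.] 11.4
white (190.1937440429772, 137.18594575859976) [916. 317.] [196. 147.] 33.5
white (323.48168624740845, 120.12070951393687) [ 954. -118.] [138.  71.] 90.0
white (463.4988814317673, 84.6152125279642) [1069. -586.] [33. 67.] 84.2
white (464.5151515151515, 61.38787878787878) [1148. -600.] [56.  9.] 0.8
white (476.51098556183297, 65.04833647206529) [1135. -639.] [ 46. 132.] 80.2
[[-0.9562  0.2926 -0.0003]
 [ 0.2926  0.9562 -0.0011]
 [-0.0001 -0.0012 -1.    ]]
cam in tool [ 0.0708 -0.0005 -0.1981] [[ 0.0007 -0.9638 -0.2666]
 [ 1.      0.0005  0.0007]
 [-0.0005 -0.2666  0.9638]] 416.80279472919955
```

View pics/c1.png

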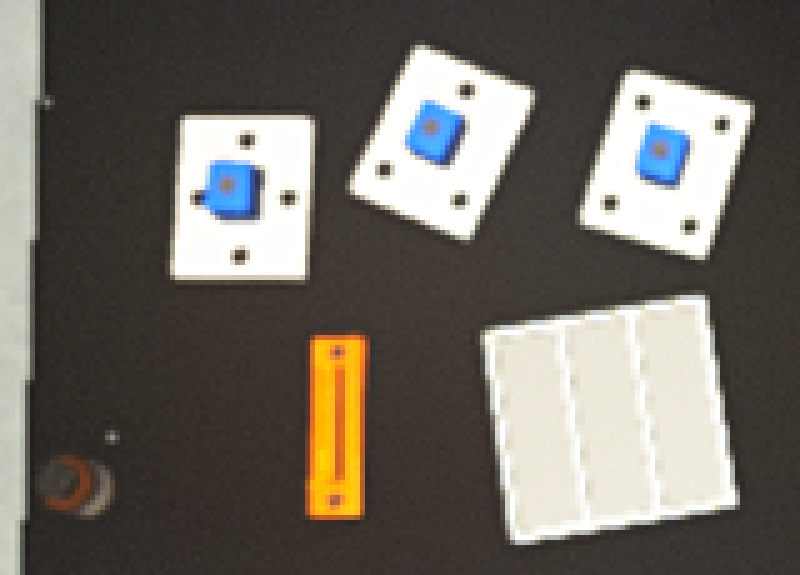

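Three flange types identified: the diamond is at left, the tri in the middle and the rect at right. Next I bring the wrist camera over the work.

Emit:
apply_moves(steps=[{"xyz": [-32, -22, -5]}, {"xyz": [-32, -22, -5]}, {"xyz": [-32, -22, -5]}, {"xyz": [-32, -22, -5]}, {"xyz": [-32, -22, -5]}], hand=1)

```text
validation failed for argument at $.st...
```

Emit:
apply_moves(steps=[{"xyz": [-32, -22, -5]}, {"xyz": [-32, -22, -5]}, {"xyz": [-32, -22, -5]}, {"xyz": [-32, -22, -5]}, {"xyz": [-32, -22, -5]}])

```text
validation failed for argument at $.st...
```

Emit:
apply_moves(steps=[{"xyz": [-32, -22, -5]}, {"xyz": [-32, -22, -5]}, {"xyz": [-32, -22, -5]}, {"turn": [0, 0, 0.115]}, {"turn": [0, 0, 0.115]}])

```text
validation failed for argument at $.st...
```

Emit:
apply_moves(steps=[{"turn": [0, 0, 0.115]}, {"turn": [0, 0, 0.115]}, {"turn": [0, 0, 0.115]}, {"turn": [0, 0, 0.115]}, {"turn": [0, 0, 0.115]}])

```text
validation failed for argument at $.st...
```

Emit:
apply_moves(steps=[{"turn": [0, 0, 0.115]}, {"turn": [0, 0, 0.115]}, {"turn": [0, 0, 0.115]}, {"turn": [0, 0, 0.115]}, {"xyz": [0, 0, 0]}])

```text
validation failed for argument at $.st...
```

Emit:
apply_moves(steps=[{"xyz": [-32, -22, -5], "turn": [0, 0, 0]}, {"xyz": [-32, -22, -5], "turn": [0, 0, 0]}, {"xyz": [-32, -22, -5], "turn": [0, 0, 0]}, {"xyz": [-32, -22, -5], "turn": [0, 0, 0]}, {"xyz": [-32, -22, -5], "turn": [0, 0, 0]}], hand=1)

```text
time_s: 0.57
tool_pos: [0.3044, 0.4439, 0.2118]
eef_rot: [-0.464, -3.107, 0.001]
force: [0.4, 0.1, 0.4]
width: 1.003
grasp_force: 0.0
```

Emit:
apply_moves(steps=[{"xyz": [-32, -22, -5], "turn": [0, 0, 0]}, {"xyz": [-32, -22, -5], "turn": [0, 0, 0]}, {"xyz": [-32, -22, -5], "turn": [0, 0, 0]}, {"xyz": [-32, -22, -5], "turn": [0, 0, 0]}, {"xyz": [-32, -22, -5], "turn": [0, 0, 0]}])

```text
time_s: 0.98
tool_pos: [0.4252, 0.2919, 0.237]
eef_rot: [-0.465, -3.107, -0.0]
force: [0.4, -0.1, 0.3]
width: 0.996
grasp_force: 0.0
```

Emit:
apply_moves(steps=[{"xyz": [-32, -22, -5], "turn": [0, 0, 0]}, {"xyz": [-32, -22, -5], "turn": [0, 0, 0]}, {"xyz": [-32, -22, -5], "turn": [0, 0, 0]}, {"xyz": [0, 0, 0], "turn": [0, 0, 0.115]}, {"xyz": [0, 0, 0], "turn": [0, 0, 0.115]}])

```text
time_s: 1.4
tool_pos: [0.4987, 0.1993, 0.2519]
eef_rot: [0.833, 3.028, -0.001]
force: [0.1, 1.9, -0.5]
width: 1.0
grasp_force: 0.0
```

Emit:
apply_moves(steps=[{"xyz": [0, 0, 0], "turn": [0, 0, 0.115]}, {"xyz": [0, 0, 0], "turn": [0, 0, 0.115]}, {"xyz": [0, 0, 0], "turn": [0, 0, 0.115]}, {"xyz": [0, 0, 0], "turn": [0, 0, 0.115]}, {"xyz": [0, 0, 0], "turn": [0, 0, 0.115]}])

```text
time_s: 1.82
tool_pos: [0.4967, 0.2024, 0.2515]
eef_rot: [-1.652, -2.672, 0.001]
force: [0.4, 0.6, -0.1]
width: 0.995
grasp_force: 0.0
```

Emit:
apply_moves(steps=[{"xyz": [0, 0, 0], "turn": [0, 0, 0.115]}, {"xyz": [0, 0, 0], "turn": [0, 0, 0.115]}, {"xyz": [0, 0, 0], "turn": [0, 0, 0.115]}, {"xyz": [0, 0, 0], "turn": [0, 0, 0.115]}, {"xyz": [0, 0, 0], "turn": [0, 0, 0]}])

```text
time_s: 2.23
tool_pos: [0.4967, 0.2025, 0.2515]
eef_rot: [-2.217, -2.225, 0.001]
force: [-0.3, 0.1, -0.6]
width: 0.999
grasp_force: 0.0
```

```bash
cat >> h.py <<'E'
def go(x,y,z,yaw=None):
    """mm/deg target; prints tool-frame shift (mm) to make BEFORE the turn, and the turn about tool z (rad)"""
    p,R=tool(); d=R.inv().apply(np.array([x,y,z])-p*1000); a=R.as_matrix()[:,0]; w=np.degrees(np.arctan2(a[1],a[0]))
    print('at',np.round(p*1000,1),'yaw',round(w,2),'tilt',np.round(R.as_matrix()[:2,2],4),'| shift',np.round(d,1),'n>=',round(np.linalg.norm(d)/41.7,1),
      '' if yaw is None else 'turn %.3f'%np.radians((w-yaw+180)%360-180))
E
python3 - <<'E'
from h import *
go(500,200,250,90); im,m=snap('wrist','w1'); print(-m['R'].T@m['t'], manip.state()['joint_pos'])
E
```

```text
at [496.7 202.5 251.5] yaw 90.21 tilt [-0.0004 -0.0003] | shift [-2.5  3.3  1.5] n>= 0.1 turn 0.004
[0.49742521 0.27368605 0.44961853] [-0.8474704   0.24450802  0.4571234   1.71845153 -0.1145443   1.20553377
 -0.35013229]
```

View pics/w1.png

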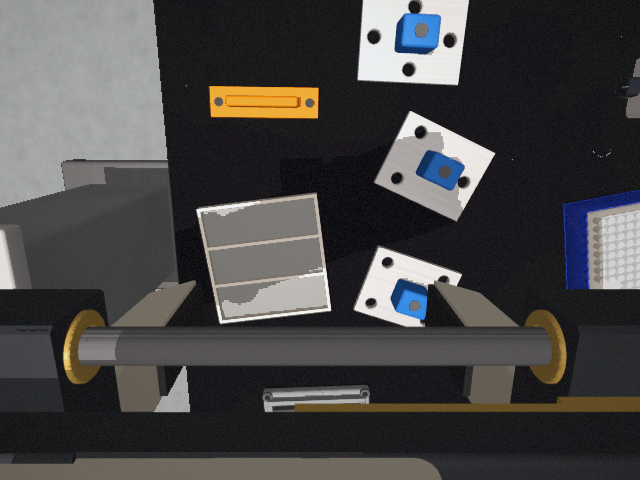

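The wrist view shows the bar at (264,102), the tray at (264,258), and the diamond, tri and rect flanges at (410,40), (435,165) and (405,290). Only the upper 290 rows are clear of the gripper. I move in -y for second views and the drive.

Emit:
apply_moves(steps=[{"xyz": [-25, 0, 0], "turn": [0, 0, 0]}, {"xyz": [-25, 0, 0], "turn": [0, 0, 0]}, {"xyz": [-25, 0, 0], "turn": [0, 0, 0]}, {"xyz": [-25, 0, 0], "turn": [0, 0, 0]}, {"xyz": [0, 0, 0], "turn": [0, 0, 0]}])

```text
time_s: 2.7
tool_pos: [0.4979, 0.0967, 0.2521]
eef_rot: [2.213, 2.228, -0.001]
force: [-0.1, -0.4, -0.3]
width: 1.001
grasp_force: 0.0
```

```bash
python3 - <<'E'
from h import *
import pickle
im,m=snap('wrist','w2'); pickle.dump(m,open('w2.pkl','wb'))
E
```

Emit:
apply_moves(steps=[{"xyz": [-40, 0, 0], "turn": [0, 0, 0]}, {"xyz": [-40, 0, 0], "turn": [0, 0, 0]}, {"xyz": [-40, 0, 0], "turn": [0, 0, 0]}, {"xyz": [-40, 0, 0], "turn": [0, 0, 0]}, {"xyz": [-40, 0, 0], "turn": [0, 0, 0]}])

```text
time_s: 3.17
tool_pos: [0.4997, -0.0981, 0.2518]
eef_rot: [-2.205, -2.237, -0.001]
force: [1.3, 0.1, 0.2]
width: 0.999
grasp_force: 0.0
```

Emit:
apply_moves(steps=[{"xyz": [-40, 0, 0], "turn": [0, 0, 0]}, {"xyz": [-40, 0, 0], "turn": [0, 0, 0]}, {"xyz": [0, 0, 0], "turn": [0, 0, 0]}])

```text
time_s: 3.42
tool_pos: [0.4992, -0.1857, 0.2523]
eef_rot: [2.216, 2.222, -0.004]
force: [-0.5, -0.2, 1.1]
width: 1.0
grasp_force: 0.0
```

```bash
python3 - <<'E'
from h import *
import pickle
go(500,-200,250,90)
im,m=snap('wrist','w3'); pickle.dump(m,open('w3.pkl','wb'))
E
```

```text
at [ 499.2 -185.7  252.3] yaw 90.18 tilt [ 0.0008 -0.0041] | shift [-14.3   0.8   2.3] n>= 0.3 turn 0.003
```

View pics/w3.png

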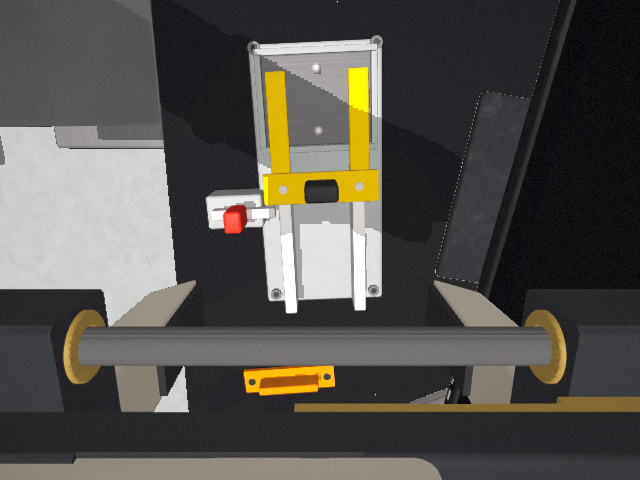

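In the wrist view the lock's red grip is at (235,219), the fork's black grip at (321,190), and two studs show at (316,68) and (318,130) on the plate's mid-line. So the **diamond** plate is fitted. I take a second view with a sideways baseline.

Emit:
apply_moves(steps=[{"xyz": [0, -30, 0], "turn": [0, 0, 0]}, {"xyz": [0, -30, 0], "turn": [0, 0, 0]}, {"xyz": [0, -20, 0], "turn": [0, 0, 0]}, {"xyz": [0, 0, 0], "turn": [0, 0, 0]}, {"xyz": [0, 0, 0], "turn": [0, 0, 0]}])

```text
time_s: 3.88
tool_pos: [0.4205, -0.1765, 0.252]
eef_rot: [-2.207, -2.236, -0.003]
force: [0.1, 0.3, 0.5]
width: 0.995
grasp_force: 0.0
```

```bash
cat > drv.py <<'E'
from h import *
def feats(im):
    f={}
    b=max(blobs(mask(im[:290],'red'),30),key=cv2.contourArea)
    h=cv2.cvtColor(im,cv2.COLOR_RGB2HSV)
    # red top face: brighter part
    f['red']=cen(b); f['redbox']=cv2.boundingRect(b)
    y=mask(im[:290],'yellow'); y=cv2.inRange(h[:290],np.array((20,150,60)),np.array((35,255,255)))
    c=max(blobs(y,200),key=cv2.contourArea); f['ybox']=cv2.boundingRect(c); f['yc']=c
    x0,y0,w,hh=f['ybox']
    hull=cv2.fillPoly(np.zeros_like(y),[cv2.convexHull(c)],255)
    dark=((im[:290].max(2)<45)&(hull>0)).astype(np.uint8)*255
    dark[:y0+int(hh*.6)]=0
    d=max(blobs(dark,50),key=cv2.contourArea); f['blk']=cen(d); f['blkbox']=cv2.boundingRect(d)
    return f
E
python3 - <<'E'
from drv import *
import pickle
np.set_printoptions(precision=4,suppress=True)
m3=pickle.load(open('w3.pkl','rb')); i3=cv2.imread('pics/w3.png')[:,:,::-1].copy()
i4,m4=snap('wrist','w4'); pickle.dump(m4,open('w4.pkl','wb'))
F=[feats(i3),feats(i4)]
for f in F: print({k:v for k,v in f.items() if k!='yc'})
for k in('red','blk'): print(k,*tri([(m3,F[0][k]),(m4,F[1][k])]))
# fork crossbar screws / studs: bright round spots
for i,m in ((i3,m3),(i4,m4)): print('red@91',plane(m,feats(i)['red'],.091),'blk@94',plane(m,feats(i)['blk'],.094))
cv2.imwrite('pics/c4.png',np.hstack([cv2.resize(i3[20:240,190:400],None,fx=1.9,fy=1.9,interpolation=2),cv2.resize(i4[20:240,250:460],None,fx=1.9,fy=1.9,interpolation=2)])[:,:,::-1])
E
```

```text
{'red': (234.62626262626262, 219.2035984848485), 'redbox': (223, 205, 24, 29), 'ybox': (263, 67, 116, 138), 'blk': (319.9224537037037, 183.23611111111111), 'blkbox': (305, 180, 32, 12)}
{'red': (319.82276995305165, 230.17331768388107), 'redbox': (312, 216, 17, 29), 'ybox': (345, 82, 116, 135), 'blk': (401.45996860282577, 199.05442176870747), 'blkbox': (388, 192, 40, 23)}
red [ 0.4267 -0.1996  0.0761] [0.0002]
blk [ 0.5049 -0.1711  0.0551] [0.0026]
red@91 [[ 0.4296 -0.1963  0.091 ]] blk@94 [[ 0.5046 -0.1638  0.094 ]]
red@91 [[ 0.4265 -0.1957  0.091 ]] blk@94 [[ 0.4964 -0.1663  0.094 ]]
```

View pics/c4.png

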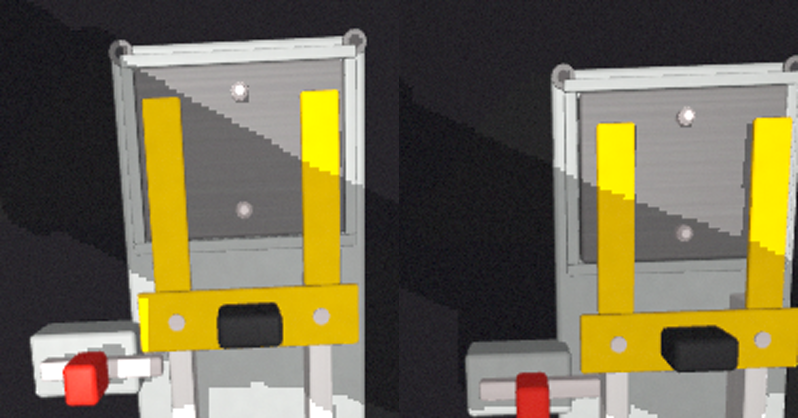

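The crops show the studs, fork-crossbar screws and grips clearly. I triangulate these to get the drive frame.

```bash
python3 - <<'E'
from drv import *
import pickle
np.set_printoptions(precision=4,suppress=True)
V=[(cv2.imread(f'pics/w{k}.png')[:,:,::-1].copy(),pickle.load(open(f'w{k}.pkl','rb'))) for k in(3,4)]
P={'s1':((315.8,67.4),(401,81)),'s2':((318.4,130.5),(400.5,142.6)),'k1':((283.2,189.5),(365.8,201)),'k2':((359,186.3),(441.6,198.4))}
W={}
for n,uv in P.items():
    o=[]
    for (im,m),(u,v) in zip(V,uv):
        g=im.astype(float).min(2); 
        if n[0]=='s': g=im.astype(float).mean(2)
        u0,v0=int(round(u))-5,int(round(v))-5; w=g[v0:v0+11,u0:u0+11]; w=np.clip(w-(np.median(w)+w.max())/2,0,None)
        yy,xx=np.mgrid[0:11,0:11]; o.append((m,(u0+(w*xx).sum()/w.sum(),v0+(w*yy).sum()/w.sum())))
    W[n]=tri(o)[0]; print(n,[np.round(q[1],1) for q in o],*tri(o), [plane(q[0],q[1],.041 if n[0]=='s' else .057)[0,:2] for q in o])
ds=W['s1']-W['s2']; dk=W['k2']-W['k1']
print('len',np.hypot(*ds[:2]),np.hypot(*dk[:2]),'yaw from s',np.degrees(np.arctan2(-ds[0],ds[1])),'from k',np.degrees(np.arctan2(dk[1],dk[0])))
o=(W['s1']+W['s2'])/2; k=(W['k1']+W['k2'])/2; d=o-k; print('origin',o,'k mid',k,'yaw o-k',np.degrees(np.arctan2(-d[0],d[1])),np.hypot(*d[:2]))
E
```

```text
s1 [array([315.6,  66.8]), array([402. ,  80.2])] [ 0.5007 -0.0648  0.041 ] [0.0001] [array([ 0.5007, -0.0649]), array([ 0.5007, -0.0648])]
s2 [array([318.1, 130. ]), array([400.6, 142.4])] [ 0.5033 -0.1207  0.0405] [0.] [array([ 0.5033, -0.1207]), array([ 0.5032, -0.1207])]
k1 [array([282.6, 189.5]), array([365.3, 200.9])] [ 0.4698 -0.1749  0.0577] [0.0001] [array([ 0.4698, -0.175 ]), array([ 0.4699, -0.1749])]
k2 [array([358.7, 186.1]), array([441. , 198.5])] [ 0.5418 -0.1715  0.0577] [0.] [array([ 0.5419, -0.1716]), array([ 0.542 , -0.1716])]
len 0.0559452269237594 0.07202349508634275 yaw from s 2.714220396077424 from k 2.6836100204766167
origin [ 0.502  -0.0928  0.0407] k mid [ 0.5058 -0.1732  0.0577] yaw o-k 2.7231564387411358 0.08049703729370607
```

Studs are 55.9 mm apart at z 41 mm and the drive yaw is 2.7°, consistent across three estimates. Lock grip: (426.9, -199.4). Fork grip: (505.8, -172.7).

```bash
python3 -c "
from h import *
go(427,-199.4,130,92.7)"
```

```text
at [ 421.3 -176.6  252. ] yaw 90.75 tilt [0.0012 0.0008] | shift [-23.    5.2 122. ] n>= 3.0 turn -0.034
```

Emit:
apply_moves(steps=[{"xyz": [-8, 2, 30], "turn": [0, 0, 0]}, {"xyz": [-8, 2, 30], "turn": [0, 0, 0]}, {"xyz": [-7, 1, 30], "turn": [0, 0, 0]}, {"xyz": [0, 0, 32], "turn": [0, 0, -0.034]}, {"xyz": [0, 0, 0], "turn": [0, 0, 0]}], hand=0.2)

```text
time_s: 4.35
tool_pos: [0.4235, -0.1993, 0.125]
eef_rot: [-2.164, -2.268, 0.008]
force: [-1.3, 1.0, -0.5]
width: 0.685
grasp_force: 0.0
```

```bash
python3 -c "
from h import *
go(427,-199.4,64,92.7)"
```

```text
at [ 423.5 -199.3  125. ] yaw 92.68 tilt [-0.008  0.001] | shift [-0.3  4.  60.9] n>= 1.5 turn -0.000
```

Emit:
apply_moves(steps=[{"xyz": [0, 2, 30], "turn": [0, 0, 0]}, {"xyz": [0, 0, 30], "turn": [0, 0, 0]}, {"xyz": [0, 0, 0], "turn": [0, 0, 0]}, {"xyz": [0, 0, 0], "turn": [0, 0, 0]}])

```text
time_s: 4.68
tool_pos: [0.4277, -0.2005, 0.0701]
eef_rot: [-2.171, -2.268, 0.002]
force: [0.7, 0.2, 0.2]
width: 0.602
grasp_force: 0.0
```

```bash
python3 -c "
from h import *
go(427,-199.4,64,92.7);print(manip.state()['force'],manip.state()['width'])"
```

```text
at [ 427.7 -200.5   70.1] yaw 92.49 tilt [-0.0023  0.0004] | shift [ 1.2 -0.6  6.1] n>= 0.1 turn -0.004
[0.71686041 0.19603298 0.15161507] 0.6020292873667199
```

Good. Close and draw along drive -x (tool -y).

Emit:
apply_moves(steps=[{"xyz": [0, 0, 5], "turn": [0, 0, 0]}, {"xyz": [0, 0, 0], "turn": [0, 0, 0]}, {"xyz": [0, 0, 0], "turn": [0, 0, 0]}, {"xyz": [0, 0, 0], "turn": [0, 0, 0]}, {"xyz": [0, 0, 0], "turn": [0, 0, 0]}], hand=-1)

```text
time_s: 5.1
tool_pos: [0.4281, -0.2011, 0.0655]
eef_rot: [2.172, 2.268, 0.001]
force: [-0.3, 0.1, -0.6]
width: 0.29
grasp_force: 0.0
```

Emit:
apply_moves(steps=[{"xyz": [0, 0, 0], "turn": [0, 0, 0]}, {"xyz": [0, 0, 0], "turn": [0, 0, 0]}, {"xyz": [0, 0, 0], "turn": [0, 0, 0]}])

```text
time_s: 5.35
tool_pos: [0.4276, -0.2011, 0.0649]
eef_rot: [2.173, 2.268, 0.0]
force: [-0.8, 0.7, -0.1]
width: 0.071
grasp_force: 0.0
```

Emit:
apply_moves(steps=[{"xyz": [0, -7, 0], "turn": [0, 0, 0]}, {"xyz": [0, -7, 0], "turn": [0, 0, 0]}, {"xyz": [0, -7, 0], "turn": [0, 0, 0]}, {"xyz": [0, -7, 0], "turn": [0, 0, 0]}, {"xyz": [0, 0, 0], "turn": [0, 0, 0]}])

```text
time_s: 5.77
tool_pos: [0.3974, -0.2022, 0.0646]
eef_rot: [-2.174, -2.266, 0.0]
force: [-0.2, -0.5, -1.2]
width: 0.007
grasp_force: 0.0
```

Emit:
apply_moves(steps=[{"xyz": [0, -1, 0], "turn": [0, 0, 0]}, {"xyz": [0, 0, 0], "turn": [0, 0, 0]}, {"xyz": [0, 0, 0], "turn": [0, 0, 0]}])

```text
time_s: 6.02
tool_pos: [0.3989, -0.2023, 0.0648]
eef_rot: [2.173, 2.269, 0.0]
force: [0.4, -0.7, -0.5]
width: 0.0
grasp_force: 0.0
```

The fingers closed on nothing. I look before doing more.

```bash
python3 - <<'E'
from h import *
im,m=snap('wrist'); i2,_=snap('scene'); go(427,-199,64,92.7)
a=cv2.resize(im,(400,300)); b=cv2.resize(i2[260:360,270:403],(400,300),interpolation=2)
cv2.imwrite('pics/c5.png',np.hstack([a,b])[:,:,::-1])
E
```

```text
at [ 398.9 -202.3   64.7] yaw 92.48 tilt [ 0.0003 -0.0001] | shift [ 2.1 28.2  0.8] n>= 0.7 turn -0.004
```

View pics/c5.png

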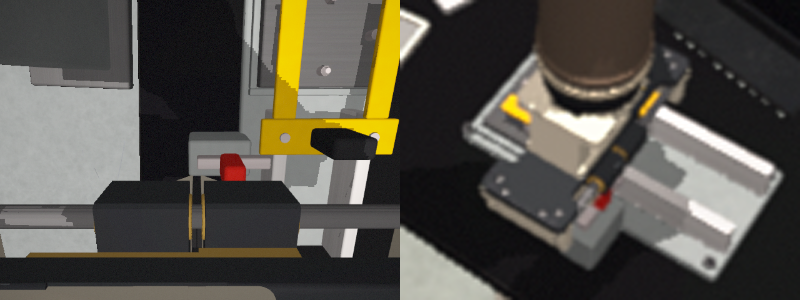

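```bash
python3 - <<'E'
from h import *
np.set_printoptions(precision=1,suppress=True)
im,m=snap('wrist'); p,R=tool()
print('tcp px',proj(m,p),'grasp',proj(m,p-.019*R.as_matrix()[:,2]))
b=max(blobs(mask(im,'red'),30),key=cv2.contourArea); print(cv2.boundingRect(b),cen(b))
print('pred top corners lock=0',proj(m,[[.4269+i*.008,-.1994+j*.01,.091] for i in(-1,1) for j in(-1,1)]))
print('lock=28',proj(m,[[.3989+i*.008,-.2007+j*.01,.091] for i in(-1,1) for j in(-1,1)]))
for n in('top','scene'):
    i,mm=snap(n)
    for b in blobs(mask(i,'red'),6): 
        c=cen(b); X=plane(mm,c,.085)[0]*1000
        if abs(X[1]+200)<60: print(n,c,X)
    print(n,'tcp',proj(mm,p),'pred0',proj(mm,[.4269,-.1994,.091]))
crop=cv2.resize(im[150:420,220:500],(640,600)); cv2.imwrite('pics/c6.png',crop[:,:,::-1])
E
```

```text
tcp px [[312.8 270.7]] grasp [[312.6 284.7]]
(352, 246, 42, 43) (371.1602799066978, 268.2770187715206)
pred top corners lock=0 [[356.5 307.4]
 [359.8 265.1]
 [392.1 308.8]
 [396.4 266.6]]
lock=28 [[294.  307.5]
 [295.4 265.3]
 [329.6 308.9]
 [332.1 266.8]]
top tcp [[361.  286.3]] pred0 [[360.2 275.7]]
scene (336.8666666666666, 326.6933333333333) [ 415.5 -212.9   85. ]
scene tcp [[329.4 333.3]] pred0 [[335.2 319.6]]
```

View pics/c6.png

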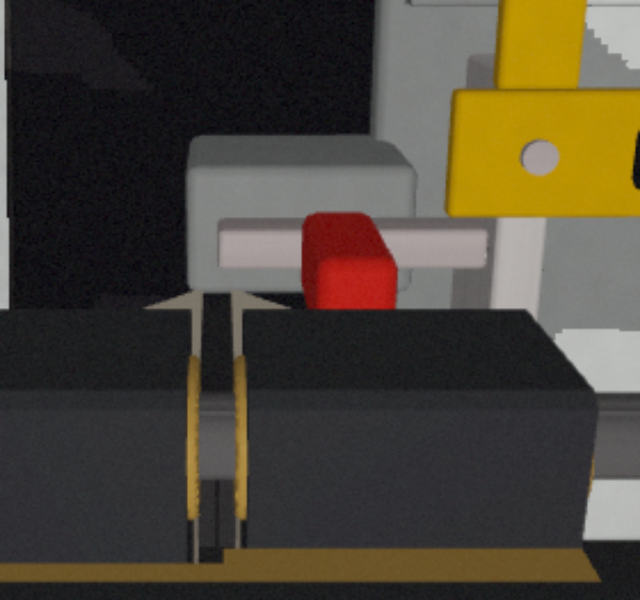

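The red grip hasn't moved and still sits at the predicted lock = 0 place, so the fingers must have closed above or beside it. I probe the true fingertip height by touching bare bench.

Emit:
apply_moves(steps=[{"xyz": [0, 0, -40], "turn": [0, 0, 0]}, {"xyz": [0, 0, -30], "turn": [0, 0, 0]}, {"xyz": [-40, 8, 0], "turn": [0, 0, 0]}, {"xyz": [-40, 8, 0], "turn": [0, 0, 0]}, {"xyz": [-40, 8, 0], "turn": [0, 0, 0]}])

```text
time_s: 6.68
tool_pos: [0.4295, -0.3215, 0.1357]
eef_rot: [2.167, 2.272, 0.003]
force: [0.9, -0.1, -0.5]
width: 0.004
grasp_force: 0.0
```

Emit:
apply_moves(steps=[{"xyz": [-40, 8, 0], "turn": [0, 0, 0]}, {"xyz": [0, 0, 40], "turn": [0, 0, 0]}, {"xyz": [0, 0, 40], "turn": [0, 0, 0]}, {"xyz": [0, 0, 15], "turn": [0, 0, 0]}, {"xyz": [0, 0, 0], "turn": [0, 0, 0]}])

```text
time_s: 7.1
tool_pos: [0.4349, -0.359, 0.0358]
eef_rot: [-2.169, -2.263, 0.002]
force: [-0.1, -0.1, 1.0]
width: 0.007
grasp_force: 0.0
```

```bash
python3 - <<'E'
from h import *
go(440,-365,20,92.7); print(manip.state()['force'])
im,mm=snap('scene'); p,R=tool(); print(proj(mm,p),proj(mm,p-[0,0,p[2]]))
u,v=proj(mm,p)[0].astype(int); print(u,v)
im2,m2=snap('top'); u2,v2=proj(m2,p)[0].astype(int); print(u2,v2)
a=cv2.resize(im[v-50:v+50,u-50:u+50],(500,500),interpolation=2); cv2.circle(a,(250,250),4,(0,255,0),1)
w,_=snap('wrist','w7'); 
cv2.imwrite('pics/c7.png',a[:,:,::-1])
E
```

```text
at [ 434.9 -359.    35.8] yaw 92.43 tilt [-0.0061  0.0037] | shift [-6.3  4.9 15.7] n>= 0.4 turn -0.005
[-0.09185458 -0.12213011  0.96731371]
[[388.5965422  361.19035161]] [[386.77057706 368.27327023]]
388 361
411 272
```

View pics/c7.png

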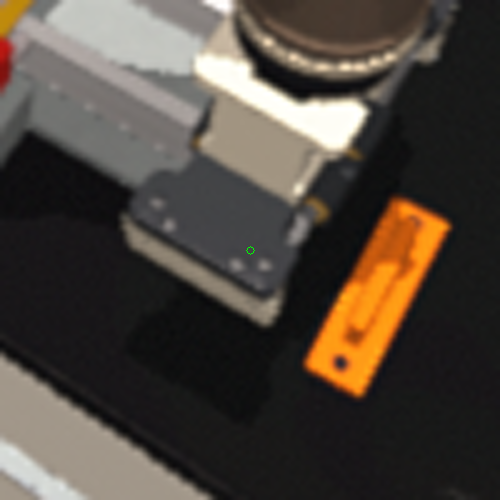

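The picture doesn't settle it (tips near (298,235), partly hidden), so I touch down gently.

Emit:
apply_moves(steps=[{"xyz": [0, 0, 10], "turn": [0, 0, 0]}, {"xyz": [0, 0, 8], "turn": [0, 0, 0]}, {"xyz": [0, 0, 0], "turn": [0, 0, 0]}, {"xyz": [0, 0, 4], "turn": [0, 0, 0]}, {"xyz": [0, 0, 0], "turn": [0, 0, 0]}])

```text
time_s: 7.67
tool_pos: [0.4373, -0.3606, 0.0174]
eef_rot: [-2.173, -2.268, -0.0]
force: [-1.0, -0.1, 1.0]
width: 0.005
grasp_force: 0.0
```

Emit:
apply_moves(steps=[{"xyz": [0, 0, 4], "turn": [0, 0, 0]}, {"xyz": [0, 0, 0], "turn": [0, 0, 0]}, {"xyz": [0, 0, 4], "turn": [0, 0, 0]}, {"xyz": [0, 0, 0], "turn": [0, 0, 0]}, {"xyz": [0, 0, 0], "turn": [0, 0, 0]}])

```text
time_s: 8.08
tool_pos: [0.4373, -0.3607, 0.0095]
eef_rot: [-2.173, -2.268, 0.0]
force: [-0.7, -0.2, 0.3]
width: 0.001
grasp_force: 0.0
```

Emit:
apply_moves(steps=[{"xyz": [0, 0, 3], "turn": [0, 0, 0]}, {"xyz": [0, 0, 0], "turn": [0, 0, 0]}, {"xyz": [0, 0, 3], "turn": [0, 0, 0]}, {"xyz": [0, 0, 0], "turn": [0, 0, 0]}, {"xyz": [0, 0, 0], "turn": [0, 0, 0]}])

```text
time_s: 8.5
tool_pos: [0.4373, -0.3607, 0.0035]
eef_rot: [-2.173, -2.268, 0.0]
force: [0.6, -0.4, -0.3]
width: 0.003
grasp_force: 0.0
```

Emit:
apply_moves(steps=[{"xyz": [0, 0, 2], "turn": [0, 0, 0]}, {"xyz": [0, 0, 0], "turn": [0, 0, 0]}, {"xyz": [0, 0, 2], "turn": [0, 0, 0]}, {"xyz": [0, 0, 0], "turn": [0, 0, 0]}, {"xyz": [0, 0, 0], "turn": [0, 0, 0]}])

```text
time_s: 8.92
tool_pos: [0.4373, -0.3607, -0.0004]
eef_rot: [-2.173, -2.268, 0.0]
force: [-0.5, -0.3, 0.1]
width: 0.003
grasp_force: 0.0
```

Emit:
apply_moves(steps=[{"xyz": [0, 0, 3], "turn": [0, 0, 0]}, {"xyz": [0, 0, 0], "turn": [0, 0, 0]}, {"xyz": [0, 0, 3], "turn": [0, 0, 0]}, {"xyz": [0, 0, 0], "turn": [0, 0, 0]}, {"xyz": [0, 0, 0], "turn": [0, 0, 0]}])

```text
time_s: 9.33
tool_pos: [0.4373, -0.3607, -0.0065]
eef_rot: [-2.173, -2.268, 0.0]
force: [0.4, -1.2, 0.1]
width: 0.003
grasp_force: 0.0
```

```bash
python3 - <<'E'
from h import *
go(440,-365,0,92.7); print(manip.state()['force'])
im,mm=snap('wrist','w8'); p,R=tool(); print(proj(mm,p),-mm['R'].T@mm['t'])
a=cv2.resize(im[200:400,180:460],None,fx=2,fy=2)
cv2.imwrite('pics/c8.png',a[:,:,::-1])
E
```

```text
at [ 437.3 -360.7   -6.5] yaw 92.45 tilt [-0.0002  0.0002] | shift [-4.4  2.5 -6.5] n>= 0.2 turn -0.004
[ 0.42003937 -1.15533106  0.06793643]
[[312.96620842 271.02849218]] [ 0.43512064 -0.28967005  0.19165549]
```

View pics/c8.png

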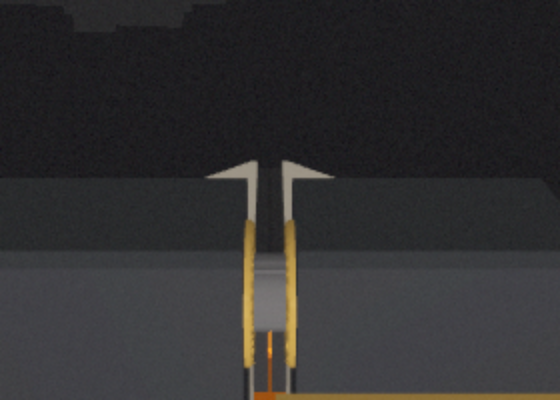

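Fingertips show at about row 280, while the reported TCP projects to row 271, so the real tips are higher than reported. I continue the gentle probing.

Emit:
apply_moves(steps=[{"xyz": [0, 0, 2], "turn": [0, 0, 0]}, {"xyz": [0, 0, 2], "turn": [0, 0, 0]}, {"xyz": [0, 0, 2], "turn": [0, 0, 0]}, {"xyz": [0, 0, 0], "turn": [0, 0, 0]}, {"xyz": [0, 0, 0], "turn": [0, 0, 0]}])

```text
time_s: 9.8
tool_pos: [0.4373, -0.3607, -0.0125]
eef_rot: [-2.173, -2.268, 0.0]
force: [0.1, 0.4, 0.9]
width: 0.003
grasp_force: 0.0
```

```bash
python3 - <<'E'
from h import *
np.set_printoptions(precision=4,suppress=True)
s=manip.state(); print(s['tool_pos'],s['force'],s['joint_pos'],s['joint_torque'])
m=eyes.camera_model('wrist'); p,R=tool()
for h in (0,.01,.02,.03,.04): print(h,proj(m,p+R.apply([[.0095,.003,-h],[0,.003,-h]])).round(0).tolist())
i0=cv2.imread('pics/w8.png'); im,_=snap('wrist','w9'); 
E
```

```text
[ 0.4373 -0.3607 -0.0125] [0.1382 0.3708 0.9377] [ 0.2203  0.6356  0.5426  1.9441 -0.4977  0.6973  1.1098] [ -0.005  -63.6958  10.6014 -19.4474  -0.012    0.0679   0.0166]
0 [[319.0, 253.0], [319.0, 271.0]]
0.01 [[319.0, 259.0], [319.0, 278.0]]
0.02 [[319.0, 266.0], [319.0, 286.0]]
0.03 [[320.0, 274.0], [320.0, 294.0]]
0.04 [[320.0, 282.0], [320.0, 304.0]]
```

Emit:
apply_moves(steps=[{"xyz": [0, 0, 2], "turn": [0, 0, 0]}, {"xyz": [0, 0, 1], "turn": [0, 0, 0]}, {"xyz": [0, 0, 0], "turn": [0, 0, 0]}])

```text
time_s: 10.1
tool_pos: [0.4373, -0.3606, -0.0155]
eef_rot: [-2.173, -2.268, 0.0]
force: [0.2, -0.2, 0.1]
width: 0.004
grasp_force: 0.0
```

Emit:
apply_moves(steps=[{"xyz": [0, 0, 2], "turn": [0, 0, 0]}, {"xyz": [0, 0, 0], "turn": [0, 0, 0]}])

```text
time_s: 10.27
tool_pos: [0.4373, -0.3607, -0.0176]
eef_rot: [-2.173, -2.268, 0.0]
force: [-0.1, -0.2, -0.9]
width: 0.001
grasp_force: 0.0
```

Emit:
apply_moves(steps=[{"xyz": [0, 0, 2], "turn": [0, 0, 0]}, {"xyz": [0, 0, 1], "turn": [0, 0, 0]}, {"xyz": [0, 0, 0], "turn": [0, 0, 0]}])

```text
time_s: 10.52
tool_pos: [0.4373, -0.3607, -0.0205]
eef_rot: [-2.173, -2.268, 0.0]
force: [-0.5, -0.7, 0.9]
width: 0.004
grasp_force: 0.0
```

Emit:
apply_moves(steps=[{"xyz": [0, 0, 2], "turn": [0, 0, 0]}, {"xyz": [0, 0, 1], "turn": [0, 0, 0]}, {"xyz": [0, 0, 0], "turn": [0, 0, 0]}])

```text
time_s: 10.77
tool_pos: [0.4373, -0.3607, -0.0236]
eef_rot: [-2.173, -2.268, 0.0]
force: [0.1, -0.2, 0.3]
width: 0.004
grasp_force: 0.0
```

```bash
python3 - <<'E'
from h import *
np.set_printoptions(precision=4,suppress=True)
s=manip.state(); print(s['tool_pos'],s['force'])
im,mm=snap('scene'); i2,m2=snap('top'); w,mw=snap('wrist'); p,R=tool()
u,v=proj(mm,p+[0,0,.02])[0].astype(int)
a=cv2.resize(im[v-40:v+40,u-40:u+40],(400,400),interpolation=2); b=cv2.resize(w[220:400,230:400],(400,400))
cv2.imwrite('pics/c10.png',np.hstack([a,b])[:,:,::-1])
E
```

```text
[ 0.4373 -0.3607 -0.0236] [ 0.0504 -0.2453  0.311 ]
```

View pics/c10.png

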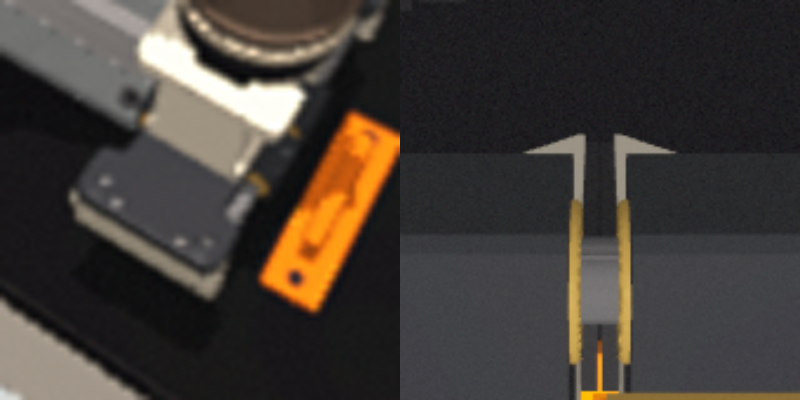

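Emit:
apply_moves(steps=[{"xyz": [0, 0, 2], "turn": [0, 0, 0]}, {"xyz": [0, 0, 2], "turn": [0, 0, 0]}, {"xyz": [0, 0, 0], "turn": [0, 0, 0]}])

```text
time_s: 11.17
tool_pos: [0.4373, -0.3606, -0.0277]
eef_rot: [-2.173, -2.268, -0.0]
force: [-0.8, 0.2, 1.3]
width: 0.004
grasp_force: 0.0
```

Emit:
apply_moves(steps=[{"xyz": [0, 0, 2], "turn": [0, 0, 0]}, {"xyz": [0, 0, 1], "turn": [0, 0, 0]}, {"xyz": [0, 0, 0], "turn": [0, 0, 0]}])

```text
time_s: 11.42
tool_pos: [0.4373, -0.3606, -0.0306]
eef_rot: [-2.173, -2.268, 0.0]
force: [0.2, -0.6, -0.1]
width: 0.002
grasp_force: 0.0
```

Emit:
apply_moves(steps=[{"xyz": [0, 0, 2], "turn": [0, 0, 0]}, {"xyz": [0, 0, 0], "turn": [0, 0, 0]}])

```text
time_s: 11.58
tool_pos: [0.4373, -0.3607, -0.0325]
eef_rot: [-2.173, -2.268, -0.0]
force: [0.4, 0.0, -0.3]
width: 0.004
grasp_force: 0.0
```

Emit:
apply_moves(steps=[{"xyz": [0, 0, 2], "turn": [0, 0, 0]}, {"xyz": [0, 0, 0], "turn": [0, 0, 0]}])

```text
time_s: 11.75
tool_pos: [0.4373, -0.3607, -0.0346]
eef_rot: [-2.173, -2.268, -0.0]
force: [0.9, 0.2, 0.1]
width: 0.005
grasp_force: 0.0
```

Emit:
apply_moves(steps=[{"xyz": [0, 0, 2], "turn": [0, 0, 0]}, {"xyz": [0, 0, 0], "turn": [0, 0, 0]}])

```text
time_s: 11.92
tool_pos: [0.4373, -0.3607, -0.0366]
eef_rot: [-2.173, -2.268, 0.0]
force: [-0.4, 0.2, -0.2]
width: 0.005
grasp_force: 0.0
```

Emit:
apply_moves(steps=[{"xyz": [0, 0, 2], "turn": [0, 0, 0]}, {"xyz": [0, 0, 0], "turn": [0, 0, 0]}])

```text
time_s: 12.08
tool_pos: [0.4373, -0.3607, -0.0386]
eef_rot: [-2.173, -2.268, -0.0]
force: [0.1, 0.6, -0.0]
width: 0.006
grasp_force: 0.0
```

Emit:
apply_moves(steps=[{"xyz": [0, 0, 2], "turn": [0, 0, 0]}, {"xyz": [0, 0, 0], "turn": [0, 0, 0]}])

```text
time_s: 12.25
tool_pos: [0.4375, -0.3609, -0.0396]
eef_rot: [2.173, 2.268, 0.001]
force: [-1.7, 2.1, 9.3]
width: 0.007
grasp_force: 4.6
```

Emit:
apply_moves(steps=[{"xyz": [0, 0, 2], "turn": [0, 0, 0]}, {"xyz": [0, 0, 0], "turn": [0, 0, 0]}])

```text
time_s: 12.42
tool_pos: [0.4376, -0.3609, -0.0399]
eef_rot: [2.174, 2.267, 0.003]
force: [-8.0, 7.2, 35.7]
width: 0.005
grasp_force: 18.0
```

Emit:
apply_moves(steps=[{"xyz": [0, 0, 2], "turn": [0, 0, 0]}, {"xyz": [0, 0, 0], "turn": [0, 0, 0]}])

```text
time_s: 12.58
tool_pos: [0.4377, -0.3609, -0.0401]
eef_rot: [2.174, 2.267, 0.006]
force: [-13.0, 13.6, 62.7]
width: 0.006
grasp_force: 31.2
```

```bash
python3 - <<'E'
from h import *
np.set_printoptions(precision=4,suppress=True)
s=manip.state(); print(s['tool_pos'],s['force'],s['torque'])
i8=cv2.imread('pics/w8.png')[:,:,::-1].astype(int); im,m=snap('wrist','w11')
# orange bar seen between the fingers?
print([ (cv2.boundingRect(b)) for b in blobs(mask(im,'orange'),10)])
d=np.abs(im.astype(int)-i8).max(2); print((d>25).sum(), np.argwhere(d>25)[:5])
# intensity around tips in both
print(im[270:292:2,296:342:3].mean(2).astype(int))
E
```

```text
[ 0.4377 -0.3609 -0.0401] [-13.0056  13.5949  62.6926] [2.9795 2.923  0.0058]
[(307, 395, 16, 9), (474, 387, 38, 19)]
58929 [[ 0 44]
 [ 0 45]
 [ 0 46]
 [ 0 47]
 [ 0 48]]
[[ 27  20  27  30  24  25  25  26  32  26  30  28  26  31  27  32]
 [ 26  32  26  28  26  24  30  34  30  29  28  30  30  31  28  29]
 [ 26  28  27  30  27  28  27  29  21  31  22  32  24  31  23  27]
 [ 28  24  31  25  29  27  31  29  29  20  23  30  30  28  28  26]
 [ 28  30  27  28  28  22  23  27  29  26  30  26  22  31  30  30]
 [ 23  32  16  58  57  26  31  29  34  58  33  24  22  30  27  20]
 [ 29  58 138 140 113  26  29  30  34 141 136 110  31  25  26  23]
 [137 138 138 140 115  34  36  35  40 138 139 138 136  53  28  27]
 [138 140 138 137 111  35  29  34  43 140 139 138 139 139 136  56]
 [137 140 137 138 107  34  36  34  39 139 139 139 138 139 139 140]
 [ 38  41  38 138  89  32  31  34  41 137  65  41  39  37  36  39]]
```

The tips touch the bench with the TCP reading -39.5 mm, so the true tips sit 39.5 mm behind the reported TCP, with no sideways offset. I fold this into the helper and go back to the lock.

Emit:
apply_moves(steps=[{"xyz": [0, 0, -10], "turn": [0, 0, 0]}, {"xyz": [0, 0, -30], "turn": [0, 0, 0]}, {"xyz": [0, 0, -40], "turn": [0, 0, 0]}, {"xyz": [0, 0, -40], "turn": [0, 0, 0]}, {"xyz": [0, 0, 0], "turn": [0, 0, 0]}], hand=0.2)

```text
time_s: 13.05
tool_pos: [0.4402, -0.3641, 0.0824]
eef_rot: [2.168, 2.261, 0.003]
force: [1.6, -1.2, 0.3]
width: 0.318
grasp_force: 0.0
```

```bash
cat >> h.py <<'E'
def tool():
    s=manip.state(); R=Ro.from_rotvec(s['eef_rot']); return s['tool_pos']-R.apply([0,0,.0395]),R   # true finger tip
E
python3 -c "
from h import *
go(427,-199.4,115,92.7)"
```

```text
at [ 439.9 -363.9  121.9] yaw 92.41 tilt [ 0.008  -0.0054] | shift [165.   -6.    5.9] n>= 4.0 turn -0.005
```

Emit:
apply_moves(steps=[{"xyz": [40, -2, 0], "turn": [0, 0, 0]}, {"xyz": [40, -2, 0], "turn": [0, 0, 0]}, {"xyz": [40, -2, 0], "turn": [0, 0, 0]}, {"xyz": [41, -1, 0], "turn": [0, 0, -0.005]}, {"xyz": [0, 0, 0], "turn": [0, 0, 0]}], hand=0.2)

```text
time_s: 13.47
tool_pos: [0.4227, -0.1911, 0.0747]
eef_rot: [-2.153, -2.28, -0.003]
force: [-0.6, 0.2, -0.3]
width: 0.593
grasp_force: 0.0
```

Emit:
apply_moves(steps=[{"xyz": [0, 0, 0], "turn": [0, 0, 0]}, {"xyz": [0, 0, 0], "turn": [0, 0, 0]}])

```text
time_s: 13.63
tool_pos: [0.424, -0.2005, 0.076]
eef_rot: [2.166, 2.274, 0.0]
force: [-0.3, -0.9, 0.8]
width: 0.599
grasp_force: 0.0
```

```bash
python3 -c "
from h import *
go(427,-199.4,65,92.7)"
```

```text
at [ 423.9 -200.5  115.5] yaw 92.79 tilt [ 0.0009 -0.0005] | shift [ 1.   3.1 50.5] n>= 1.2 turn 0.002
```

Emit:
apply_moves(steps=[{"xyz": [1, 3, 0], "turn": [0, 0, 0]}, {"xyz": [0, 0, 20], "turn": [0, 0, 0]}, {"xyz": [0, 0, 30], "turn": [0, 0, 0]}, {"xyz": [0, 0, 0], "turn": [0, 0, 0]}, {"xyz": [0, 0, 0], "turn": [0, 0, 0]}])

```text
time_s: 14.05
tool_pos: [0.4251, -0.2003, 0.0251]
eef_rot: [-2.169, -2.269, 0.003]
force: [-0.3, -0.1, 0.2]
width: 0.597
grasp_force: 0.0
```

Emit:
apply_moves(steps=[{"xyz": [0, 0, 0], "turn": [0, 0, 0]}, {"xyz": [0, 0, 0], "turn": [0, 0, 0]}, {"xyz": [0, 0, 0], "turn": [0, 0, 0]}, {"xyz": [0, 0, 0], "turn": [0, 0, 0]}, {"xyz": [0, 0, 0], "turn": [0, 0, 0]}], hand=-1)

```text
time_s: 14.47
tool_pos: [0.4269, -0.1992, 0.0263]
eef_rot: [2.167, 2.274, 0.001]
force: [1.6, -0.8, 0.1]
width: 0.286
grasp_force: 0.0
```

Emit:
apply_moves(steps=[{"xyz": [0, 0, 0], "turn": [0, 0, 0]}])

```text
time_s: 14.55
tool_pos: [0.4268, -0.199, 0.0261]
eef_rot: [2.167, 2.274, 0.001]
force: [1.2, -1.1, -0.3]
width: 0.214
grasp_force: 0.0
```

Emit:
apply_moves(steps=[{"xyz": [0, 0, 0], "turn": [0, 0, 0]}, {"xyz": [0, 0, 0], "turn": [0, 0, 0]}, {"xyz": [0, 0, 0], "turn": [0, 0, 0]}])

```text
time_s: 14.8
tool_pos: [0.4263, -0.199, 0.0259]
eef_rot: [-2.167, -2.274, -0.0]
force: [-1.6, 0.1, 6.3]
width: 0.175
grasp_force: 30.0
```

Emit:
apply_moves(steps=[{"xyz": [0, -7, 0], "turn": [0, 0, 0]}, {"xyz": [0, -8, 0], "turn": [0, 0, 0]}, {"xyz": [0, -8, 0], "turn": [0, 0, 0]}, {"xyz": [0, -6, 0], "turn": [0, 0, 0]}, {"xyz": [0, 0, 0], "turn": [0, 0, 0]}])

```text
time_s: 15.22
tool_pos: [0.3963, -0.2004, 0.0259]
eef_rot: [-2.168, -2.273, -0.001]
force: [0.2, 1.0, 5.7]
width: 0.172
grasp_force: 30.0
```

Emit:
apply_moves(steps=[{"xyz": [0, 0, 0], "turn": [0, 0, 0]}, {"xyz": [0, 0, 0], "turn": [0, 0, 0]}])

```text
time_s: 15.38
tool_pos: [0.3963, -0.2004, 0.0259]
eef_rot: [-2.167, -2.273, 0.0]
force: [-2.3, 1.8, 10.4]
width: 0.171
grasp_force: 30.0
```

Lock drawn 30 mm with a firm grip. Release, rise, and turn for the fork.

Emit:
apply_moves(steps=[{"xyz": [0, 0, 0], "turn": [0, 0, 0]}, {"xyz": [0, 0, 0], "turn": [0, 0, 0]}, {"xyz": [0, 0, 0], "turn": [0, 0, 0]}, {"xyz": [0, 0, 0], "turn": [0, 0, 0]}, {"xyz": [0, 0, -25], "turn": [0, 0, 0]}], hand=0.2)

```text
time_s: 15.8
tool_pos: [0.395, -0.1995, 0.0483]
eef_rot: [-2.164, -2.271, 0.005]
force: [0.2, 0.6, 0.1]
width: 0.48
grasp_force: 0.0
```

Emit:
apply_moves(steps=[{"xyz": [0, 0, -40], "turn": [0, 0, 0]}, {"xyz": [0, 0, 0], "turn": [0, 0, 0.12]}, {"xyz": [0, 0, 0], "turn": [0, 0, 0.12]}, {"xyz": [0, 0, 0], "turn": [0, 0, 0.12]}, {"xyz": [0, 0, 0], "turn": [0, 0, 0.12]}])

```text
time_s: 16.22
tool_pos: [0.3975, -0.2004, 0.0909]
eef_rot: [2.651, 1.686, 0.001]
force: [1.2, -0.3, 0.0]
width: 0.599
grasp_force: 0.0
```

Emit:
apply_moves(steps=[{"xyz": [0, 0, 0], "turn": [0, 0, 0.12]}, {"xyz": [0, 0, 0], "turn": [0, 0, 0.12]}, {"xyz": [0, 0, 0], "turn": [0, 0, 0.12]}, {"xyz": [0, 0, 0], "turn": [0, 0, 0.12]}, {"xyz": [0, 0, 0], "turn": [0, 0, 0.12]}])

```text
time_s: 16.63
tool_pos: [0.3973, -0.2004, 0.0906]
eef_rot: [-3.031, -0.827, 0.0]
force: [0.2, 0.2, -0.7]
width: 0.601
grasp_force: 0.0
```

Emit:
apply_moves(steps=[{"xyz": [0, 0, 0], "turn": [0, 0, 0.12]}, {"xyz": [0, 0, 0], "turn": [0, 0, 0.12]}, {"xyz": [0, 0, 0], "turn": [0, 0, 0.12]}, {"xyz": [0, 0, 0], "turn": [0, 0, 0.12]}, {"xyz": [0, 0, 0], "turn": [0, 0, 0]}])

```text
time_s: 17.05
tool_pos: [0.3973, -0.2003, 0.0904]
eef_rot: [3.14, 0.084, -0.002]
force: [0.2, -0.1, -0.4]
width: 0.601
grasp_force: 0.0
```

```bash
python3 -c "
from h import *
go(505.8,-172.7,125,2.7);print(manip.state()['joint_pos'])"
```

```text
at [ 397.3 -200.3  129.9] yaw 3.06 tilt [-0.001  -0.0005] | shift [109.8 -21.8   4.8] n>= 2.7 turn 0.006
[-0.50822578  0.46297845  1.17200993  2.16976754 -0.56919871  0.8664159
 -0.50190468]
```

Emit:
apply_moves(steps=[{"xyz": [36, -7, 0], "turn": [0, 0, 0]}, {"xyz": [36, -7, 0], "turn": [0, 0, 0]}, {"xyz": [38, -8, 0], "turn": [0, 0, 0.006]}, {"xyz": [0, 0, 0], "turn": [0, 0, 0]}, {"xyz": [0, 0, 0], "turn": [0, 0, 0]}])

```text
time_s: 17.47
tool_pos: [0.5075, -0.1714, 0.0902]
eef_rot: [3.139, 0.094, -0.001]
force: [-0.8, -0.2, -0.1]
width: 0.6
grasp_force: 0.0
```

```bash
python3 -c "
from h import *
go(505.8,-172.7,66,2.7);print(manip.state()['joint_pos'])"
```

```text
at [ 507.5 -171.4  129.7] yaw 3.43 tilt [-0.0007 -0.0012] | shift [-1.8  1.1 63.7] n>= 1.5 turn 0.013
[-0.50178402  0.60408367  1.0868382   1.96219858 -0.64944399  0.9780144
 -0.60912091]
```

Emit:
apply_moves(steps=[{"xyz": [-1, 1, 30], "turn": [0, 0, 0]}, {"xyz": [0, 0, 30], "turn": [0, 0, 0.012]}, {"xyz": [0, 0, 4], "turn": [0, 0, 0]}, {"xyz": [0, 0, 0], "turn": [0, 0, 0]}])

```text
time_s: 17.8
tool_pos: [0.5027, -0.1731, 0.0258]
eef_rot: [-3.14, -0.064, 0.006]
force: [0.3, -0.7, 1.0]
width: 0.601
grasp_force: 0.0
```

Emit:
apply_moves(steps=[{"xyz": [0, 0, 0], "turn": [0, 0, 0]}, {"xyz": [0, 0, 0], "turn": [0, 0, 0]}, {"xyz": [0, 0, 0], "turn": [0, 0, 0]}, {"xyz": [0, 0, 0], "turn": [0, 0, 0]}, {"xyz": [0, 0, 0], "turn": [0, 0, 0]}], hand=-1)

```text
time_s: 18.22
tool_pos: [0.5056, -0.1732, 0.0274]
eef_rot: [3.141, 0.065, 0.002]
force: [0.5, -1.2, 0.7]
width: 0.289
grasp_force: 0.0
```

Emit:
apply_moves(steps=[{"xyz": [0, 0, 0], "turn": [0, 0, 0]}, {"xyz": [0, 0, 0], "turn": [0, 0, 0]}, {"xyz": [0, 0, 0], "turn": [0, 0, 0]}, {"xyz": [0, 0, 0], "turn": [0, 0, 0]}])

```text
time_s: 18.55
tool_pos: [0.5053, -0.173, 0.027]
eef_rot: [-3.141, -0.065, -0.001]
force: [-0.5, 1.4, 5.5]
width: 0.175
grasp_force: 30.0
```

```bash
python3 -c "
from h import *
go(501.1,-272.6,66,2.7);print(manip.state()['joint_pos'],manip.state()['width'])"
```

```text
at [ 505.3 -173.    66.5] yaw 2.35 tilt [0.0003 0.0002] | shift [-8.2 99.3  0.4] n>= 2.4 turn -0.006
[-0.42854093  0.67864741  0.98814776  2.01930728 -0.76038391  0.8648286
 -0.53713882] 0.1754605180765623
```

Emit:
apply_moves(steps=[{"xyz": [0, 12, 0], "turn": [0, 0, 0]}, {"xyz": [0, 20, 0], "turn": [0, 0, 0]}, {"xyz": [0, 24, 0], "turn": [0, 0, 0]}, {"xyz": [0, 24, 0], "turn": [0, 0, 0]}, {"xyz": [0, 19, 0], "turn": [0, 0, 0]}])

```text
time_s: 18.97
tool_pos: [0.5099, -0.2728, 0.027]
eef_rot: [-3.14, -0.065, -0.002]
force: [2.7, 11.1, -1.7]
width: 0.171
grasp_force: 30.9
```

Emit:
apply_moves(steps=[{"xyz": [0, 0, 0], "turn": [0, 0, 0]}, {"xyz": [0, 0, 0], "turn": [0, 0, 0]}])

```text
time_s: 19.13
tool_pos: [0.5099, -0.2723, 0.0269]
eef_rot: [-3.14, -0.064, -0.002]
force: [1.5, 1.5, 3.6]
width: 0.176
grasp_force: 30.0
```

```bash
python3 -c "
from h import *
go(510,-272.6,66,2.7);print(manip.state()['joint_pos'],manip.state()['width'],manip.state()['force'])"
```

```text
at [ 509.8 -272.3   66.4] yaw 2.32 tilt [0.0012 0.0009] | shift [0.2 0.3 0.4] n>= 0.0 turn -0.007
[-0.2149513   0.72462723  0.95377444  1.91002375 -0.75346108  0.91402741
 -0.41307937] 0.1755916996136622 [1.51634518 1.46125852 3.58548879]
```

Fork opened ~99 mm. Release, rise, back off from the monitor, turn, and cross to the diamond flange for a fresh look.

Emit:
apply_moves(steps=[{"xyz": [0, 0, 0], "turn": [0, 0, 0]}, {"xyz": [0, 0, 0], "turn": [0, 0, 0]}, {"xyz": [0, 0, 0], "turn": [0, 0, 0]}, {"xyz": [0, 0, 0], "turn": [0, 0, 0]}, {"xyz": [0, 0, -30], "turn": [0, 0, 0]}], hand=0.2)

```text
time_s: 19.55
tool_pos: [0.5066, -0.2696, 0.0529]
eef_rot: [-3.138, -0.065, 0.01]
force: [-0.0, 0.9, 0.3]
width: 0.487
grasp_force: 0.0
```

Emit:
apply_moves(steps=[{"xyz": [0, 0, -35], "turn": [0, 0, 0]}, {"xyz": [-20, 0, -30], "turn": [0, 0, 0]}, {"xyz": [-30, 0, -25], "turn": [0, 0, 0]}, {"xyz": [0, 0, -20], "turn": [0, 0, -0.12]}, {"xyz": [0, 0, 0], "turn": [0, 0, -0.12]}])

```text
time_s: 19.97
tool_pos: [0.4589, -0.276, 0.1702]
eef_rot: [3.108, 0.443, 0.006]
force: [2.0, 0.8, 0.4]
width: 0.599
grasp_force: 0.0
```

Emit:
apply_moves(steps=[{"xyz": [0, 0, 0], "turn": [0, 0, -0.12]}, {"xyz": [0, 0, 0], "turn": [0, 0, -0.12]}, {"xyz": [0, 0, 0], "turn": [0, 0, -0.12]}, {"xyz": [0, 0, 0], "turn": [0, 0, -0.12]}, {"xyz": [0, 0, 0], "turn": [0, 0, -0.12]}])

```text
time_s: 20.38
tool_pos: [0.4589, -0.2739, 0.1667]
eef_rot: [-2.838, -1.347, -0.0]
force: [0.1, -0.6, -1.1]
width: 0.6
grasp_force: 0.0
```

Emit:
apply_moves(steps=[{"xyz": [0, 0, 0], "turn": [0, 0, -0.12]}, {"xyz": [0, 0, 0], "turn": [0, 0, -0.12]}, {"xyz": [0, 0, 0], "turn": [0, 0, -0.12]}, {"xyz": [0, 0, 0], "turn": [0, 0, -0.12]}, {"xyz": [0, 0, 0], "turn": [0, 0, -0.06]}])

```text
time_s: 20.8
tool_pos: [0.4588, -0.2741, 0.1667]
eef_rot: [-2.375, -2.056, -0.0]
force: [0.4, 0.7, 0.8]
width: 0.6
grasp_force: 0.0
```

Emit:
apply_moves(steps=[{"xyz": [38, 2, 0], "turn": [0, 0, 0]}, {"xyz": [38, 2, 0], "turn": [0, 0, 0]}, {"xyz": [38, 2, 0], "turn": [0, 0, 0]}, {"xyz": [38, 2, 0], "turn": [0, 0, 0]}, {"xyz": [38, 2, 0], "turn": [0, 0, 0]}])

```text
time_s: 21.22
tool_pos: [0.4972, -0.0861, 0.1667]
eef_rot: [-2.382, -2.048, -0.0]
force: [2.4, -0.2, -0.4]
width: 0.601
grasp_force: 0.0
```

```bash
python3 -c "
from h import *
go(540,290,230,88);print(manip.state()['joint_pos'])"
```

```text
at [497.2 -86.1 206.2] yaw 81.36 tilt [0.0001 0.0001] | shift [378.3 -14.2 -23.7] n>= 9.1 turn -0.116
[-0.52353358  0.30156356  0.75603984  1.93200369 -0.24461052  1.00079691
  0.19261475]
```

Emit:
apply_moves(steps=[{"xyz": [38, -1, -3], "turn": [0, 0, 0]}, {"xyz": [38, -1, -3], "turn": [0, 0, 0]}, {"xyz": [38, -1, -3], "turn": [0, 0, 0]}, {"xyz": [38, -1, -3], "turn": [0, 0, 0]}, {"xyz": [38, -1, -3], "turn": [0, 0, 0]}])

```text
time_s: 21.63
tool_pos: [0.5205, 0.1027, 0.1819]
eef_rot: [-2.382, -2.048, -0.0]
force: [1.7, -1.0, 0.1]
width: 0.6
grasp_force: 0.0
```

Emit:
apply_moves(steps=[{"xyz": [38, -1, -3], "turn": [0, 0, 0]}, {"xyz": [38, -1, -3], "turn": [0, 0, 0]}, {"xyz": [38, -1, -3], "turn": [0, 0, 0]}, {"xyz": [38, -1, 0], "turn": [0, 0, 0]}, {"xyz": [20, -1, 0], "turn": [0, 0, -0.116]}])

```text
time_s: 22.05
tool_pos: [0.5408, 0.2776, 0.1902]
eef_rot: [-2.255, -2.186, -0.001]
force: [0.5, 0.7, 0.3]
width: 0.598
grasp_force: 0.0
```

Emit:
apply_moves(steps=[{"xyz": [0, 0, 0], "turn": [0, 0, 0]}, {"xyz": [0, 0, 0], "turn": [0, 0, 0]}])

```text
time_s: 22.22
tool_pos: [0.5412, 0.2726, 0.1901]
eef_rot: [2.257, 2.185, -0.002]
force: [0.6, -1.1, 0.2]
width: 0.602
grasp_force: 0.0
```

```bash
cat > fl.py <<'E'
from h import *
import pickle,sys
def flange(im,m):
    g=im[:290]; mk=((g.min(2)>75)|(mask(im,'blue')[:290]>0)).astype(np.uint8)*255
    out=[]
    for b in blobs(mk,2500):
        X=plane(m,b[:,0],.008)*1000; r=cv2.minAreaRect(X[:,:2].astype(np.float32))
        if 70<min(r[1])<95 and 90<max(r[1])<112: 
            s=r[1]; a=r[2] if s[0]>s[1] else r[2]+90
            # dark holes inside
            hull=cv2.fillPoly(np.zeros_like(mk),[b],255); hull=cv2.erode(hull,np.ones((5,5)))
            h=((g.max(2)<50)&(hull>0)).astype(np.uint8)*255
            out.append((np.array(r[0]),s,(a+90)%180-90,[(plane(m,cen(k),.008)[0,:2]*1000).round(1) for k in blobs(h,12)],cv2.boundingRect(b)))
    return out
def report(n):
    im,m=snap('wrist',n); pickle.dump(m,open(n+'.pkl','wb'))
    for o in flange(im,m): print('flange c',o[0].round(1),'size',np.round(o[1],1),'yaw %.1f'%o[2],'holes',o[3],o[4])
    bl=[(cen(b),cv2.contourArea(b)) for b in blobs(mask(im,'blue')[:290],150)]
    for c,a in bl: print('boss',np.round(c,1),a,plane(m,c,.044)[0].round(4))
    return im,m
E
python3 - <<'E'
from fl import *
go(540,290,230,88); report('f1'); print(manip.state()['joint_pos'])
E
```

```text
at [541.2 272.7 229.6] yaw 88.15 tilt [-0.0006 -0.0009] | shift [17.3 -1.8 -0.4] n>= 0.4 turn 0.003
flange c [621.5 229. ] size [ 84.5 101.8] yaw -24.7 holes [array([654.2, 216.6]), array([583.9, 220.4]), array([605.4, 267.1])] (336, 186, 132, 104)
flange c [591.  354.6] size [ 80.7 101.1] yaw -2.3 holes [array([589.5, 326.6]), array([627.2, 352.8]), array([553.8, 355.8]), array([591.8, 382.2])] (310, 59, 120, 99)
boss [596.7 276.3] 1732.5 [0.7877 0.2073 0.044 ]
boss [405.3 251.7] 1490.5 [0.6192 0.2351 0.044 ]
boss [371.9 108. ] 1511.0 [0.5898 0.3546 0.044 ]
[-0.98422208  0.44217501  0.62927549  1.65371746 -0.27999309  1.13847106
 -0.31764682]
```

The diamond flange shows four holes at 74 x 56 mm, centre (590.6, 354.4), yaw -2.3°. A second view on the way checks the height.

Emit:
apply_moves(steps=[{"xyz": [25, 15, 15], "turn": [0, 0, 0]}, {"xyz": [25, 15, 15], "turn": [0, 0, 0]}, {"xyz": [0, 0, 0], "turn": [0, 0, 0]}, {"xyz": [0, 0, 0], "turn": [0, 0, 0]}])

```text
time_s: 22.6
tool_pos: [0.5733, 0.3196, 0.1594]
eef_rot: [2.261, 2.181, -0.004]
force: [-0.2, -0.5, 0.2]
width: 0.599
grasp_force: 0.0
```

```bash
python3 - <<'E'
from fl import *
im,m=report('f2'); i1=cv2.imread('pics/f1.png')[:,:,::-1].copy(); m1=pickle.load(open('f1.pkl','rb'))
f=lambda i,mm:[o for o in flange(i,mm) if abs(o[0][0]-591)<15 and abs(o[0][1]-354)<15][0]
A,B=f(i1,m1),f(im,m)
for h in A[3]:
    k=min(B[3],key=lambda q:np.hypot(*(q-h))); print(tri([(m1,proj(m1,[*h/1e3,.008])[0]),(m,proj(m,[*k/1e3,.008])[0])]))
go(590.6,354.4,110,87.7)
E
```

```text
flange c [591.2 354.4] size [ 80.6 101. ] yaw -2.0 holes [array([589.9, 327.4]), array([627.5, 353.5]), array([554.4, 356.2]), array([591.9, 382.4])] (272, 118, 126, 99)
boss [335.8 171.8] 1626.0 [0.5911 0.3557 0.044 ]
(array([0.59013436, 0.32636177, 0.00240286]), array([4.64021015e-05]))
(array([0.62826328, 0.35293694, 0.00295422]), array([5.51289674e-05]))
(array([0.55401697, 0.35585817, 0.00383456]), array([0.00019344]))
(array([0.59197411, 0.3823562 , 0.00651326]), array([1.80572013e-05]))
at [573.7 318.6 199.8] yaw 87.87 tilt [-0.0004 -0.0018] | shift [36.6 15.6 89.8] n>= 2.4 turn 0.003
```

Emit:
apply_moves(steps=[{"xyz": [18, 8, 30], "turn": [0, 0, 0]}, {"xyz": [18, 8, 30], "turn": [0, 0, 0]}, {"xyz": [0, 0, 30], "turn": [0, 0, 0]}, {"xyz": [0, 0, 0], "turn": [0, 0, 0]}, {"xyz": [0, 0, 0], "turn": [0, 0, 0]}])

```text
time_s: 23.07
tool_pos: [0.5901, 0.3535, 0.0707]
eef_rot: [2.261, 2.18, -0.005]
force: [0.5, -0.4, 0.5]
width: 0.598
grasp_force: 0.0
```

```bash
python3 -c "
from h import *
go(590.8,354.4,15,87.8)"
```

```text
at [590.2 353.6 110.2] yaw 87.9 tilt [-0.0017 -0.0024] | shift [ 1.1  0.8 95.2] n>= 2.3 turn 0.002
```

Emit:
apply_moves(steps=[{"xyz": [1, 0, 35], "turn": [0, 0, 0]}, {"xyz": [0, 0, 35], "turn": [0, 0, 0]}, {"xyz": [0, 0, 15], "turn": [0, 0, 0]}, {"xyz": [0, 0, 9], "turn": [0, 0, 0]}, {"xyz": [0, 0, 0], "turn": [0, 0, 0]}])

```text
time_s: 23.48
tool_pos: [0.5907, 0.3562, -0.0229]
eef_rot: [2.26, 2.182, -0.001]
force: [0.3, -0.4, -0.9]
width: 0.598
grasp_force: 0.0
```

Emit:
apply_moves(steps=[{"xyz": [0, 0, 0], "turn": [0, 0, 0]}, {"xyz": [0, 0, 0], "turn": [0, 0, 0]}, {"xyz": [0, 0, 0], "turn": [0, 0, 0]}, {"xyz": [0, 0, 0], "turn": [0, 0, 0]}, {"xyz": [0, 0, 0], "turn": [0, 0, 0]}], hand=-1)

```text
time_s: 23.9
tool_pos: [0.5914, 0.3576, -0.0217]
eef_rot: [2.259, 2.183, 0.003]
force: [-0.8, -0.6, 7.1]
width: 0.365
grasp_force: 30.0
```

```bash
python3 -c "
from h import *
go(590.8,354.4,15,87.8);s=manip.state();print(s['width'],s['grasp_force'],s['force'])"
```

```text
at [591.4 357.6  17.8] yaw 88.05 tilt [0.0016 0.0013] | shift [-3.2 -0.5  2.8] n>= 0.1 turn 0.004
0.36482522432099557 29.988583624362946 [-0.82449999 -0.63972277  7.11024031]
```

Grasped at 33.6 mm. The flange sits 3.2 mm behind the tip along tool x, which I allow for in placing. Lift and carry.

Emit:
apply_moves(steps=[{"xyz": [0, 0, -15], "turn": [0, 0, 0]}, {"xyz": [0, 0, -30], "turn": [0, 0, 0]}, {"xyz": [0, 0, -35], "turn": [0, 0, 0]}, {"xyz": [0, 0, -35], "turn": [0, 0, 0]}, {"xyz": [0, 0, -30], "turn": [0, 0, 0]}])

```text
time_s: 24.32
tool_pos: [0.5909, 0.3569, 0.1252]
eef_rot: [2.259, 2.182, 0.002]
force: [1.1, 1.1, -1.4]
width: 0.369
grasp_force: 30.0
```

Emit:
apply_moves(steps=[{"xyz": [-25, -6, 0], "turn": [0, 0, 0]}, {"xyz": [-35, -6, 0], "turn": [0, 0, 0]}, {"xyz": [-35, -6, 0], "turn": [0, 0, 0]}, {"xyz": [-35, -6, 0], "turn": [0, 0, 0]}, {"xyz": [-35, -6, 0], "turn": [0, 0, 0]}])

```text
time_s: 24.73
tool_pos: [0.5543, 0.1916, 0.1228]
eef_rot: [-2.259, -2.183, -0.001]
force: [0.7, -0.5, -2.7]
width: 0.366
grasp_force: 30.0
```

Emit:
apply_moves(steps=[{"xyz": [-35, -6, 0], "turn": [0, 0, 0]}, {"xyz": [-35, -6, 0], "turn": [0, 0, 0]}, {"xyz": [-35, -6, 0], "turn": [0, 0, 0]}, {"xyz": [-35, -6, 0], "turn": [0, 0, 0]}, {"xyz": [-35, -6, 0], "turn": [0, 0, 0]}])

```text
time_s: 25.15
tool_pos: [0.5184, 0.0177, 0.1228]
eef_rot: [-2.259, -2.183, -0.002]
force: [0.7, -0.4, -2.0]
width: 0.367
grasp_force: 30.0
```

Emit:
apply_moves(steps=[{"xyz": [-35, -6, 0], "turn": [0, 0, 0]}, {"xyz": [-35, -6, 0], "turn": [0, 0, 0]}, {"xyz": [-30, 0, 0], "turn": [0, 0, -0.08]}, {"xyz": [0, 0, 0], "turn": [0, 0, 0]}, {"xyz": [0, 0, 0], "turn": [0, 0, 0]}])

```text
time_s: 25.57
tool_pos: [0.5034, -0.0826, 0.1228]
eef_rot: [2.175, 2.266, 0.001]
force: [0.5, 0.1, -2.5]
width: 0.369
grasp_force: 30.0
```

```bash
python3 - <<'E'
from h import *
go(501.8,-89.6,120,92.8);s=manip.state();print(s['width'],s['grasp_force'],s['force'],s['joint_pos'])
im,m=snap('wrist','p1'); p,R=tool()
# flange in hand: predicted top-face far edge and boss
z=p[2]-.0178+.008
print('pred front corners',proj(m,p+R.apply([[.0368,-.05,.0098],[.0368,.05,.0098]])),'hole',proj(m,p+R.apply([[-.0032+.028,0,.0098]])))
g=im[:300].min(2)>75
for c in (270,290,340,360): print(c,np.flatnonzero(g[:,c])[:3],np.flatnonzero(np.diff(g[:,c].astype(int)))[-8:])
E
```

```text
at [503.3 -82.6 162.3] yaw 92.35 tilt [0.0012 0.0001] | shift [-6.9 -1.9 42.3] n>= 1.0 turn -0.008
0.3691429168385812 29.983042180538177 [ 0.46179134  0.12296165 -2.45278998] [-0.43388919  0.3539397   0.6438811   1.97053087 -0.26917075  0.90042771
  0.39006363]
pred front corners [[191.57354686 206.34153571]
 [434.94175796 205.96518299]] hole [[313.30645082 234.39300702]]
270 [0 1 2] [ 12 160 180 182 284]
290 [0 1 2] [ 10 160 180 182 273]
340 [0 1 2] [  5 160 179 182 273]
360 [161 162 163] [160 180 182 284]
```

```bash
python3 - <<'E'
from h import *
im=cv2.imread('pics/p1.png')[:,:,::-1]; 
cv2.imwrite('pics/c12.png',cv2.resize(im[90:340,140:490],None,fx=2,fy=2)[:,:,::-1])
E
```

```text
(no output)
```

View pics/c12.png

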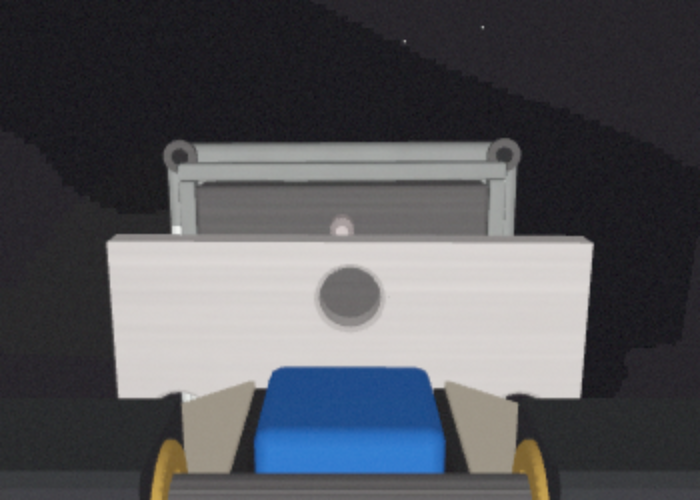

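The held flange is clean in the grip: the front hole is at about (314,238) and the front corners at (194,210) and (436,210), with the stud plate visible beyond. I work out its exact centre in the same camera frame as the studs.

```bash
cat > held.py <<'E'
from h import *
def held(im,m,down):
    p,R=tool(); z=p[2]-down
    g=im[205:272,280:350].max(2); h=max(blobs((g<150).astype(np.uint8)*255,100),key=cv2.contourArea); c=np.array(cen(h))+[280,205]
    H=plane(m,c,z)[0]; t=R.inv().apply(H-p)*1000
    return c,H*1000,t,cv2.contourArea(h)
E
python3 - <<'E'
from held import *
np.set_printoptions(precision=2,suppress=True)
im,m=snap('wrist'); c,H,t,a=held(im,m,.0098); print(c,H,'hole in tool',t,a)
p,R=tool(); 
cr=plane(m,[[194,210.5],[436,210.5]],p[2]-.0098); print('edge in tool',R.inv().apply(cr-p)*1000)
# studs from here for consistency
print('pred stud s1',proj(m,[.5007,-.0648,.041]))
go(501.8,-89.6,120,92.8)
E
```

```text
[314.51 238.01] [503.34 -55.6  151.96] hole in tool [24.03  0.65  9.82] 655.0
edge in tool [[ 35.84 -48.99   9.8 ]
 [ 35.71  50.72   9.86]]
pred stud s1 [[309.97 208.17]]
at [503.8 -79.6 161.8] yaw 92.59 tilt [0. 0.] | shift [-9.9 -2.4 41.7] n>= 1.0 turn -0.004
```

Emit:
apply_moves(steps=[{"xyz": [-5, -2, 30], "turn": [0, 0, -0.004]}, {"xyz": [-4, -1, 30], "turn": [0, 0, 0]}, {"xyz": [0, 0, 25], "turn": [0, 0, 0]}, {"xyz": [0, 0, 0], "turn": [0, 0, 0]}, {"xyz": [0, 0, 0], "turn": [0, 0, 0]}])

```text
time_s: 26.08
tool_pos: [0.5004, -0.0881, 0.0363]
eef_rot: [-2.162, -2.276, 0.003]
force: [-0.5, 0.9, -1.1]
width: 0.369
grasp_force: 30.0
```

Emit:
apply_moves(steps=[{"xyz": [0, 0, 5], "turn": [0, 0, 0]}, {"xyz": [0, 0, 0], "turn": [0, 0, 0]}, {"xyz": [0, 0, 0], "turn": [0, 0, 0]}])

```text
time_s: 26.33
tool_pos: [0.5021, -0.0889, 0.0328]
eef_rot: [2.164, 2.276, 0.002]
force: [-0.5, 0.4, -2.6]
width: 0.371
grasp_force: 30.0
```

```bash
python3 - <<'E'
from held import *
np.set_printoptions(precision=2,suppress=True)
go(501.05,-88.75,66,92.8); s=manip.state(); print(s['force'],s['width'])
im,m=snap('wrist','p2'); p,R=tool(); 
c,H,t,a=held(im,m,.0098); print(c,t,a,'stud1 px pred',proj(m,[.5007,-.0648,.041]),'hole centre bottom',proj(m,p+R.apply([.0239,.00075,.0178])))
E
```

```text
at [502.  -89.   72.3] yaw 92.9 tilt [0. 0.] | shift [ 0.3 -0.9  6.3] n>= 0.2 turn 0.002
[-0.5   0.44 -2.57] 0.37059559760713046
[314.71 240.5 ] [24.19  0.98  9.81] 505.5 stud1 px pred [[312.59 227.99]] hole centre bottom [[314.19 236.25]]
```

Emit:
apply_moves(steps=[{"xyz": [0, -1, 0], "turn": [0, 0, 0]}, {"xyz": [0, 0, 6], "turn": [0, 0, 0]}, {"xyz": [0, 0, 6], "turn": [0, 0, 0]}, {"xyz": [0, 0, 0], "turn": [0, 0, 0]}, {"xyz": [0, 0, 0], "turn": [0, 0, 0]}])

```text
time_s: 26.8
tool_pos: [0.4996, -0.0894, 0.0192]
eef_rot: [-2.165, -2.275, 0.001]
force: [0.4, 0.3, -2.1]
width: 0.367
grasp_force: 30.0
```

Emit:
apply_moves(steps=[{"xyz": [0, 0, 3], "turn": [0, 0, 0]}, {"xyz": [0, 0, 0], "turn": [0, 0, 0]}, {"xyz": [0, 0, 3], "turn": [0, 0, 0]}, {"xyz": [0, 0, 0], "turn": [0, 0, 0]}])

```text
time_s: 27.13
tool_pos: [0.4999, -0.0893, 0.0133]
eef_rot: [-2.165, -2.276, 0.0]
force: [0.3, 1.1, -1.4]
width: 0.37
grasp_force: 3.0
```

```bash
python3 -c "
from h import *
go(501.05,-88.75,46,92.8); s=manip.state(); print(s['force'],s['torque'],s['width'])"
```

```text
at [499.9 -89.3  52.8] yaw 92.87 tilt [-0.0004  0.    ] | shift [0.5 1.2 6.8] n>= 0.2 turn 0.001
[ 0.32265801  1.07673642 -1.44934118] [-0.0786378   0.08387573 -0.02734179] 0.3700316207215362
```

The grip slackened here, with the studs already in the holes. I let it recover while trimming the position.

Emit:
apply_moves(steps=[{"xyz": [0, 1, 0], "turn": [0, 0, 0]}, {"xyz": [0, 0, 0], "turn": [0, 0, 0]}, {"xyz": [0, 0, 0], "turn": [0, 0, 0]}, {"xyz": [0, 0, 0], "turn": [0, 0, 0]}, {"xyz": [0, 0, 0], "turn": [0, 0, 0]}])

```text
time_s: 27.55
tool_pos: [0.5011, -0.0893, 0.0138]
eef_rot: [2.165, 2.276, 0.0]
force: [1.3, -0.4, -3.3]
width: 0.366
grasp_force: 30.0
```

Emit:
apply_moves(steps=[{"xyz": [0, 0, 3], "turn": [0, 0, 0]}, {"xyz": [0, 0, 0], "turn": [0, 0, 0]}])

```text
time_s: 27.72
tool_pos: [0.5009, -0.0892, 0.0104]
eef_rot: [-2.165, -2.276, 0.0]
force: [-0.6, -0.3, -1.4]
width: 0.37
grasp_force: 30.0
```

```bash
python3 - <<'E'
from held import *
np.set_printoptions(precision=2,suppress=True)
go(501.05,-88.75,46,92.8); s=manip.state(); print(s['force'],s['torque'],s['width'],s['grasp_force'])
im,m=snap('wrist','p3'); p,R=tool(); 
for dn in (.0098,.016): c,H,t,a=held(im,m,dn); print(c,t,a)
E
```

```text
at [500.9 -89.2  49.9] yaw 92.87 tilt [-0.  0.] | shift [0.5 0.2 3.9] n>= 0.1 turn 0.001
[-0.61 -0.35 -1.39] [-0.12  0.06  0.02] 0.3697014555185451 29.992941319942474
[314.42 237.95] [25.27  0.83  9.8 ] 649.0
[314.42 237.95] [23.58  0.83 16.  ] 649.0
```

Emit:
apply_moves(steps=[{"xyz": [0, 0, 2], "turn": [0, 0, 0]}, {"xyz": [0, 0, 0], "turn": [0, 0, 0]}])

```text
time_s: 27.93
tool_pos: [0.501, -0.0893, 0.0084]
eef_rot: [-2.165, -2.276, 0.0]
force: [-0.9, 0.2, -1.6]
width: 0.369
grasp_force: 30.0
```

Emit:
apply_moves(steps=[{"xyz": [0, 0, 2], "turn": [0, 0, 0]}, {"xyz": [0, 0, 0], "turn": [0, 0, 0]}, {"xyz": [0, 0, 0], "turn": [0, 0, 0]}])

```text
time_s: 28.18
tool_pos: [0.501, -0.0893, 0.0066]
eef_rot: [-2.165, -2.276, 0.0]
force: [-0.4, -0.9, -2.1]
width: 0.372
grasp_force: 30.0
```

Emit:
apply_moves(steps=[{"xyz": [0, 0, 1], "turn": [0, 0, 0]}, {"xyz": [0, 0, 0], "turn": [0, 0, 0]}])

```text
time_s: 28.35
tool_pos: [0.5011, -0.0893, 0.0062]
eef_rot: [-2.165, -2.276, -0.001]
force: [-2.3, 0.1, 7.3]
width: 0.367
grasp_force: 30.0
```

Emit:
apply_moves(steps=[{"xyz": [0, 0, 1], "turn": [0, 0, 0]}, {"xyz": [0, 0, 0], "turn": [0, 0, 0]}])

```text
time_s: 28.52
tool_pos: [0.5012, -0.0893, 0.0062]
eef_rot: [-2.165, -2.275, -0.002]
force: [-7.0, 2.6, 23.6]
width: 0.369
grasp_force: 30.0
```

```bash
python3 - <<'E'
from held import *
np.set_printoptions(precision=2,suppress=True)
go(501.05,-88.75,46,92.8); s=manip.state(); print(s['force'],s['torque'],s['width'],s['grasp_force'])
im,m=snap('wrist','p4'); p,R=tool(); print('flange c pred corners z28+8',proj(m,[.502,-.0928,.036]+np.array([[-.0519,.0376,0],[.0481,.0423,0]])))
g=im[150:290].min(2)
for c in (260,285,345,370): print(c,(np.flatnonzero(np.abs(np.diff(g[:,c].astype(int)))>25)+150))
h=max(blobs((im[205:272,280:350].max(2)<150).astype(np.uint8)*255,100),key=cv2.contourArea); print(cen(h),cv2.boundingRect(h))
E
```

```text
at [501.1 -89.4  45.7] yaw 92.84 tilt [0. 0.] | shift [ 0.6 -0.1 -0.3] n>= 0.0 turn 0.001
[-6.97  2.62 23.57] [0.22 1.72 0.03] 0.36941713576072677 29.99863475561142
flange c pred corners z28+8 [[192.69 211.16]
 [436.01 211.92]]
260 [166 167 182 185 197 198 210 281]
285 [167 182 185 197 198 210 272 273]
345 [167 182 185 197 198 210 272 273]
370 [167 182 185 197 198 207 210 281 282]
(34.373456790123456, 32.99691358024691) (20, 19, 30, 29)
```

Contact came exactly at the seated height (45.7 against 45.8), and the flange edge row matches. Release, rise, and check.

Emit:
apply_moves(steps=[{"xyz": [0, 0, -1.5], "turn": [0, 0, 0]}, {"xyz": [0, 0, 0], "turn": [0, 0, 0]}])

```text
time_s: 28.73
tool_pos: [0.5014, -0.0894, 0.0067]
eef_rot: [2.165, 2.276, 0.001]
force: [-0.4, -0.0, -1.2]
width: 0.368
grasp_force: 30.0
```

Emit:
apply_moves(steps=[{"xyz": [0, 0, 0], "turn": [0, 0, 0]}, {"xyz": [0, 0, 0], "turn": [0, 0, 0]}, {"xyz": [0, 0, 0], "turn": [0, 0, 0]}, {"xyz": [0, 0, 0], "turn": [0, 0, 0]}, {"xyz": [0, 0, -10], "turn": [0, 0, 0]}], hand=0.2)

```text
time_s: 29.15
tool_pos: [0.4999, -0.0891, 0.0152]
eef_rot: [-2.164, -2.275, 0.003]
force: [-1.3, -0.3, -0.0]
width: 0.598
grasp_force: 0.0
```

Emit:
apply_moves(steps=[{"xyz": [0, 0, -30], "turn": [0, 0, 0]}, {"xyz": [-30, -10, -40], "turn": [0, 0, 0]}, {"xyz": [-40, -10, -20], "turn": [0, 0, 0]}, {"xyz": [0, 0, 0], "turn": [0, 0, 0]}, {"xyz": [0, 0, 0], "turn": [0, 0, 0]}])

```text
time_s: 29.57
tool_pos: [0.4874, -0.1536, 0.0991]
eef_rot: [2.168, 2.269, 0.003]
force: [0.2, 0.8, -0.9]
width: 0.599
grasp_force: 0.0
```

```bash
python3 - <<'E'
from fl import *
np.set_printoptions(precision=2,suppress=True)
go(509.8,-272.3,130,2.7); print(manip.state()['joint_pos'])
im,m=snap('wrist','q1')
C=np.array([.502,-.0928,.036]); a=np.radians(2.7); Rm=np.array([[np.cos(a),-np.sin(a)],[np.sin(a),np.cos(a)]])
cor=np.array([C+np.r_[Rm@v,0] for v in ([-.05,-.04],[-.05,.04],[.05,.04],[.05,-.04])])
print('pred corners',proj(m,cor)); 
b=max(blobs(mask(im,'blue')[:290],100),key=cv2.contourArea); print('boss',cen(b),cv2.boundingRect(b),'pred boss top',proj(m,[np.r_[(C[:2]+Rm@v),.072] for v in ([-.017,-.014],[-.017,.014],[.017,.014],[.017,-.014])]))
print('pred stud tips',proj(m,[np.r_[(C[:2]+Rm@v),.041] for v in ([-.037,0],[.037,0],[0,.028],[0,-.028])]))
cv2.imwrite('pics/c13.png',cv2.resize(im[0:290,150:480],None,fx=2,fy=2)[:,:,::-1])
E
```

```text
at [ 487.2 -153.5  138.6] yaw 92.61 tilt [ 0. -0.] | shift [-119.7   17.1    8.8] n>= 2.9 turn 1.569
[-0.28  0.39  0.63  2.   -0.3   0.85  0.57]
pred corners [[261.83 207.49]
 [257.09  72.93]
 [427.88  72.84]
 [418.84 207.27]]
boss (345.83253486638984, 144.3461088044288) (315, 118, 64, 53) pred boss top [[313.69 172.7 ]
 [313.62 118.38]
 [379.13 118.33]
 [377.01 172.63]]
pred stud tips [[280.22 143.38]
 [403.63 143.26]
 [342.76  93.96]
 [341.19 189.81]]
```

View pics/c13.png

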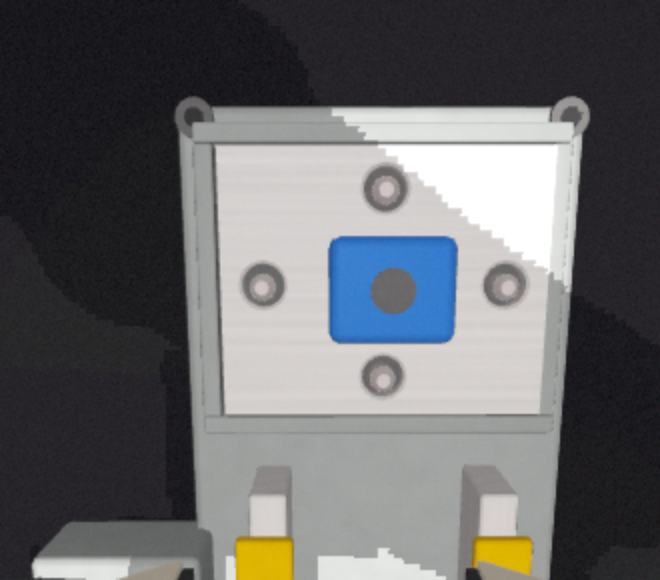

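The flange is flat on the plate with all four studs standing centred in its holes. Now I close the fork.

Emit:
apply_moves(steps=[{"xyz": [-40, 5, 0], "turn": [0, 0, 0]}, {"xyz": [-40, 6, 0], "turn": [0, 0, 0]}, {"xyz": [-40, 6, 0], "turn": [0, 0, 0]}, {"xyz": [0, 0, 0], "turn": [0, 0, 0.12]}, {"xyz": [0, 0, 0], "turn": [0, 0, 0.12]}])

```text
time_s: 30.03
tool_pos: [0.5091, -0.2726, 0.0965]
eef_rot: [-2.431, -1.99, 0.002]
force: [-0.3, 0.7, 0.2]
width: 0.604
grasp_force: 0.0
```

Emit:
apply_moves(steps=[{"xyz": [0, 0, 0], "turn": [0, 0, 0.12]}, {"xyz": [0, 0, 0], "turn": [0, 0, 0.12]}, {"xyz": [0, 0, 0], "turn": [0, 0, 0.12]}, {"xyz": [0, 0, 0], "turn": [0, 0, 0.12]}, {"xyz": [0, 0, 0], "turn": [0, 0, 0.12]}])

```text
time_s: 30.45
tool_pos: [0.5099, -0.2683, 0.0962]
eef_rot: [-2.906, -1.188, 0.002]
force: [-0.0, 0.2, -0.4]
width: 0.601
grasp_force: 0.0
```

Emit:
apply_moves(steps=[{"xyz": [0, 0, 0], "turn": [0, 0, 0.12]}, {"xyz": [0, 0, 0], "turn": [0, 0, 0.12]}, {"xyz": [0, 0, 0], "turn": [0, 0, 0.12]}, {"xyz": [0, 0, 0], "turn": [0, 0, 0.12]}, {"xyz": [0, 0, 0], "turn": [0, 0, 0.12]}])

```text
time_s: 30.87
tool_pos: [0.51, -0.2682, 0.0962]
eef_rot: [-3.128, -0.277, 0.002]
force: [0.2, 0.0, -0.1]
width: 0.601
grasp_force: 0.0
```

Emit:
apply_moves(steps=[{"xyz": [0, 0, 0], "turn": [0, 0, 0.12]}, {"xyz": [0, 0, 0], "turn": [0, 0, 0]}, {"xyz": [0, 0, 0], "turn": [0, 0, 0]}])

```text
time_s: 31.12
tool_pos: [0.5098, -0.2688, 0.0962]
eef_rot: [-3.14, -0.103, 0.003]
force: [-0.5, 0.5, -0.3]
width: 0.599
grasp_force: 0.0
```

```bash
python3 -c "
from h import *
go(509.8,-272.3,66,2.7); print(manip.state()['joint_pos'])"
```

```text
at [ 509.9 -268.8  135.7] yaw 3.76 tilt [-0.0019  0.0003] | shift [-0.2  3.5 69.7] n>= 1.7 turn 0.019
[-0.28181285  0.64612375  1.04702866  1.85485805 -0.65097507  1.03349886
 -0.46962396]
```

Emit:
apply_moves(steps=[{"xyz": [0, 3, 0], "turn": [0, 0, 0.015]}, {"xyz": [0, 0, 25], "turn": [0, 0, 0]}, {"xyz": [0, 0, 30], "turn": [0, 0, 0]}, {"xyz": [0, 0, 14], "turn": [0, 0, 0]}, {"xyz": [0, 0, 0], "turn": [0, 0, 0]}])

```text
time_s: 31.53
tool_pos: [0.5082, -0.2715, 0.0254]
eef_rot: [-3.138, -0.074, 0.007]
force: [-0.5, 0.5, -0.6]
width: 0.599
grasp_force: 0.0
```

Emit:
apply_moves(steps=[{"xyz": [0, 0, 0], "turn": [0, 0, 0]}, {"xyz": [0, 0, 0], "turn": [0, 0, 0]}, {"xyz": [0, 0, 0], "turn": [0, 0, 0]}, {"xyz": [0, 0, 0], "turn": [0, 0, 0]}, {"xyz": [0, 0, 0], "turn": [0, 0, 0]}], hand=-1)

```text
time_s: 31.95
tool_pos: [0.5106, -0.2732, 0.0289]
eef_rot: [3.14, 0.072, 0.002]
force: [0.4, -0.8, 0.1]
width: 0.287
grasp_force: 0.0
```

Emit:
apply_moves(steps=[{"xyz": [0, 0, 0], "turn": [0, 0, 0]}, {"xyz": [0, 0, 0], "turn": [0, 0, 0]}, {"xyz": [0, 0, 0], "turn": [0, 0, 0]}, {"xyz": [0, 0, 0], "turn": [0, 0, 0]}])

```text
time_s: 32.28
tool_pos: [0.5103, -0.2722, 0.0285]
eef_rot: [-3.139, -0.073, -0.001]
force: [-1.3, 4.0, 5.4]
width: 0.174
grasp_force: 30.0
```

```bash
python3 -c "
from h import *
go(505.6,-172.7,66,2.7); s=manip.state(); print(s['width'],s['grasp_force'])"
```

```text
at [ 510.3 -272.3   68. ] yaw 2.65 tilt [0.0004 0.0013] | shift [ -0.1 -99.7   2.1] n>= 2.4 turn -0.001
0.1737330220090717 30.000486373901367
```

Emit:
apply_moves(steps=[{"xyz": [0, -12, 0], "turn": [0, 0, 0]}, {"xyz": [0, -20, 0], "turn": [0, 0, 0]}, {"xyz": [0, -24, 0], "turn": [0, 0, 0]}, {"xyz": [0, -24, 0], "turn": [0, 0, 0]}, {"xyz": [0, -19.5, 0], "turn": [0, 0, 0]}])

```text
time_s: 32.7
tool_pos: [0.5056, -0.1729, 0.0285]
eef_rot: [3.14, 0.072, 0.001]
force: [1.8, -3.3, -0.2]
width: 0.173
grasp_force: 30.0
```

Emit:
apply_moves(steps=[{"xyz": [0, 0, 0], "turn": [0, 0, 0]}, {"xyz": [0, 0, 0], "turn": [0, 0, 0]}, {"xyz": [0, 0, 0], "turn": [0, 0, 0]}])

```text
time_s: 32.95
tool_pos: [0.5057, -0.1729, 0.0284]
eef_rot: [-3.14, -0.073, -0.001]
force: [-1.2, 3.0, 6.1]
width: 0.172
grasp_force: 30.0
```

```bash
python3 -c "
from h import *
go(505.6,-172.7,66,2.7); s=manip.state(); print(s['width'],s['grasp_force'],s['force'])"
```

```text
at [ 505.7 -172.9   67.9] yaw 2.66 tilt [0.0004 0.0008] | shift [-0.1 -0.2  1.9] n>= 0.0 turn -0.001
0.1722718771979637 30.002250373363495 [-1.17359103  2.98029874  6.07675041]
```

Fork is closed again. I push the lock home with closed fingers from the robot side, with no turn needed.

Emit:
apply_moves(steps=[{"xyz": [0, 0, 0], "turn": [0, 0, 0]}, {"xyz": [0, 0, 0], "turn": [0, 0, 0]}, {"xyz": [0, 0, 0], "turn": [0, 0, 0]}, {"xyz": [0, 0, 0], "turn": [0, 0, 0]}, {"xyz": [0, 0, -25], "turn": [0, 0, 0]}], hand=0.2)

```text
time_s: 33.37
tool_pos: [0.5032, -0.1724, 0.0503]
eef_rot: [-3.139, -0.072, 0.008]
force: [0.4, 0.2, 0.5]
width: 0.484
grasp_force: 0.0
```

Emit:
apply_moves(steps=[{"xyz": [0, 0, -35], "turn": [0, 0, 0]}, {"xyz": [-35, 6, 0], "turn": [0, 0, 0]}, {"xyz": [-35, 6, 0], "turn": [0, 0, 0]}, {"xyz": [-35, 6, 0], "turn": [0, 0, 0]}, {"xyz": [-31, 4, 0], "turn": [0, 0, 0]}], hand=-1)

```text
time_s: 33.78
tool_pos: [0.3685, -0.2022, 0.088]
eef_rot: [-3.14, -0.071, 0.0]
force: [-0.2, -0.9, 0.0]
width: 0.225
grasp_force: 0.0
```

Emit:
apply_moves(steps=[{"xyz": [0, 0, 0], "turn": [0, 0, 0]}, {"xyz": [0, 0, 0], "turn": [0, 0, 0]}, {"xyz": [0, 0, 0], "turn": [0, 0, 0]}, {"xyz": [0, 0, 0], "turn": [0, 0, 0]}, {"xyz": [0, 0, 0], "turn": [0, 0, 0]}])

```text
time_s: 34.2
tool_pos: [0.3716, -0.2019, 0.0881]
eef_rot: [3.14, 0.074, -0.0]
force: [1.1, 0.3, -0.7]
width: 0.005
grasp_force: 0.0
```

```bash
python3 -c "
from h import *
go(370,-202,68,2.7); s=manip.state(); print(s['width'],s['joint_pos'])"
```

```text
at [ 371.6 -201.9  127.6] yaw 2.69 tilt [ 0.     -0.0009] | shift [-1.6 -0.  59.6] n>= 1.4 turn -0.000
0.004958579193112476 [-0.52182705  0.43204409  1.20306951  2.22130877 -0.55349348  0.83616389
 -0.48362595]
```

Emit:
apply_moves(steps=[{"xyz": [-2, 0, 30], "turn": [0, 0, 0]}, {"xyz": [0, 0, 29], "turn": [0, 0, 0]}, {"xyz": [0, 0, 0], "turn": [0, 0, 0]}, {"xyz": [0, 0, 0], "turn": [0, 0, 0]}])

```text
time_s: 34.53
tool_pos: [0.3678, -0.2019, 0.0287]
eef_rot: [-3.14, -0.071, 0.005]
force: [-0.1, -0.0, 0.1]
width: 0.009
grasp_force: 0.0
```

Emit:
apply_moves(steps=[{"xyz": [8, 0, 0], "turn": [0, 0, 0]}, {"xyz": [8, 0, 0], "turn": [0, 0, 0]}, {"xyz": [8, 0, 0], "turn": [0, 0, 0]}, {"xyz": [8, 0, 0], "turn": [0, 0, 0]}, {"xyz": [0, 0, 0], "turn": [0, 0, 0]}])

```text
time_s: 34.95
tool_pos: [0.4035, -0.2005, 0.0297]
eef_rot: [3.14, 0.075, 0.003]
force: [0.8, 0.5, -0.0]
width: 0.003
grasp_force: 0.0
```

Emit:
apply_moves(steps=[{"xyz": [4, 0, 0], "turn": [0, 0, 0]}, {"xyz": [0, 0, 0], "turn": [0, 0, 0]}, {"xyz": [0, 0, 0], "turn": [0, 0, 0]}])

```text
time_s: 35.2
tool_pos: [0.4049, -0.2001, 0.0292]
eef_rot: [-3.141, -0.072, -0.0]
force: [-0.1, 0.2, 0.9]
width: 0.003
grasp_force: 0.0
```

Emit:
apply_moves(steps=[{"xyz": [3, 0, 0], "turn": [0, 0, 0]}, {"xyz": [0, 0, 0], "turn": [0, 0, 0]}, {"xyz": [0, 0, 0], "turn": [0, 0, 0]}])

```text
time_s: 35.45
tool_pos: [0.4073, -0.2, 0.029]
eef_rot: [-3.14, -0.071, 0.0]
force: [-2.2, -0.6, 0.1]
width: 0.005
grasp_force: 0.9
```

Emit:
apply_moves(steps=[{"xyz": [3, 0, 0], "turn": [0, 0, 0]}, {"xyz": [0, 0, 0], "turn": [0, 0, 0]}, {"xyz": [0, 0, 0], "turn": [0, 0, 0]}])

```text
time_s: 35.7
tool_pos: [0.4073, -0.1999, 0.0287]
eef_rot: [-3.139, -0.069, 0.006]
force: [-12.6, -1.4, 8.5]
width: 0.006
grasp_force: 6.2
```

Emit:
apply_moves(steps=[{"xyz": [2, 0, 0], "turn": [0, 0, 0]}, {"xyz": [0, 0, 0], "turn": [0, 0, 0]}, {"xyz": [0, 0, 0], "turn": [0, 0, 0]}])

```text
time_s: 35.95
tool_pos: [0.4073, -0.1999, 0.0285]
eef_rot: [-3.139, -0.067, 0.01]
force: [-18.9, -2.2, 13.6]
width: 0.008
grasp_force: 9.6
```

```bash
python3 - <<'E'
from h import *
np.set_printoptions(precision=2,suppress=True)
im,m=snap('wrist','l1'); 
for b in blobs(mask(im,'red'),10): print(cv2.boundingRect(b),cv2.contourArea(b))
for L in (0,30): 
    c=np.array([.4269,-.1994])-L/1000*np.array([.9989,.047]); print(L,proj(m,[[c[0]+i*.008,c[1]+j*.01,z] for i in(-1,1) for j in (-1,1) for z in (.091,)]))
E
```

```text
(286, 237, 56, 65) 2884.0
0 [[340.35 305.85]
 [283.74 303.52]
 [343.17 263.02]
 [284.82 260.57]]
30 [[339.27 379.71]
 [285.66 377.59]
 [341.91 341.36]
 [286.74 339.13]]
```

The push stopped hard at the home position and the red grip is seen exactly where lock = 0 predicts. Next the right-hand bar.

Emit:
apply_moves(steps=[{"xyz": [-8, 0, 0], "turn": [0, 0, 0]}, {"xyz": [0, 0, -40], "turn": [0, 0, 0]}, {"xyz": [0, 0, -40], "turn": [0, 0, 0]}, {"xyz": [0, 40, 0], "turn": [0, 0, 0]}, {"xyz": [0, 40, 0], "turn": [0, 0, 0]}], hand=-0.1)

```text
time_s: 36.42
tool_pos: [0.4145, -0.2746, 0.1108]
eef_rot: [-3.14, -0.1, -0.007]
force: [0.9, -0.9, -0.6]
width: 0.319
grasp_force: 0.0
```

Emit:
apply_moves(steps=[{"xyz": [0, 40, 0], "turn": [0, 0, 0]}, {"xyz": [0, 40, 0], "turn": [0, 0, 0]}, {"xyz": [0, 40, 0], "turn": [0, 0, 0]}, {"xyz": [0, 0, 0], "turn": [0, 0, 0]}, {"xyz": [0, 0, 0], "turn": [0, 0, 0]}])

```text
time_s: 36.83
tool_pos: [0.4126, -0.4032, 0.1093]
eef_rot: [3.139, 0.065, 0.0]
force: [-0.6, 1.2, -1.4]
width: 0.447
grasp_force: 0.0
```

```bash
cat > bar.py <<'E'
from h import *
import pickle
def bar(n,lim=300):
    im,m=snap('wrist',n); pickle.dump(m,open(n+'.pkl','wb')); res=[]
    h=cv2.cvtColor(im,cv2.COLOR_RGB2HSV)[:lim]; o=cv2.inRange(h,np.array((5,140,60)),np.array((24,255,255)))
    for b in blobs(o,800):
        X=plane(m,b[:,0],.006)*1000; r=cv2.minAreaRect(X[:,:2].astype(np.float32)); s=r[1]; a=(r[2] if s[0]>s[1] else r[2]+90)
        hull=cv2.erode(cv2.fillPoly(np.zeros_like(o),[b],255),np.ones((3,3)))
        hl=[cen(k) for k in blobs(((hull>0)&(im[:lim].max(2)<110)).astype(np.uint8)*255,6)]
        P=[(plane(m,c,.006)[0,:2]*1000).round(1) for c in hl]
        print('bar c',np.round(r[0],1),np.round(s,1),'yaw %.1f'%((a+90)%180-90),'holes',P,np.round(hl,1).tolist(),cv2.boundingRect(b)); res.append((hl,m))
    return im,m,res
E
python3 - <<'E'
from bar import *
go(400,-400,150,2.7); bar('b1'); print(manip.state()['joint_pos'])
E
```

```text
at [ 412.6 -403.2  148.8] yaw 2.36 tilt [ 0.0002 -0.0019] | shift [-12.4  -3.7  -1.3] n>= 0.3 turn -0.006
bar c [ 469.6 -415.4] [110.4  30.4] yaw 4.9 holes [array([ 423.9, -419.6]), array([ 515.7, -411.7])] [[336.1, 211.2], [332.1, 77.9]] (309, 63, 48, 162)
[ 0.00936431  0.61175431  1.02465727  1.84445365 -0.60638457  1.03746201
 -0.24664952]
```

Emit:
apply_moves(steps=[{"xyz": [0, 25, 20], "turn": [0, 0, 0]}, {"xyz": [0, 25, 20], "turn": [0, 0, 0]}, {"xyz": [0, 0, 0], "turn": [0, 0, 0]}, {"xyz": [0, 0, 0], "turn": [0, 0, 0]}])

```text
time_s: 37.22
tool_pos: [0.4159, -0.4488, 0.068]
eef_rot: [-3.139, -0.072, 0.002]
force: [-0.1, 0.9, 0.4]
width: 0.452
grasp_force: 0.0
```

```bash
python3 - <<'E'
from bar import *
im,m,r=bar('b2'); m1=pickle.load(open('b1.pkl','rb'))
for a,b in zip([[336.1,211.2],[332.1,77.9]],r[0][0]): print(tri([(m1,a),(m,b)]))
go(469.6,-415.6,70,4.9)
E
```

```text
bar c [ 469.7 -415.8] [110.2  30.7] yaw 4.8 holes [array([ 423.9, -419.6]), array([ 515.7, -411.7])] [[268.8, 226.1], [258.0, 72.5]] (231, 55, 63, 186)
(array([ 0.42383607, -0.41956964,  0.00564075]), array([1.89768446e-05]))
(array([ 0.51569569, -0.41170337,  0.00599282]), array([4.39566597e-05]))
at [ 416.4 -448.5  108.2] yaw 2.67 tilt [-0.0005  0.0014] | shift [ 54.6 -30.3  38.3] n>= 1.8 turn -0.039
```

Emit:
apply_moves(steps=[{"xyz": [27, -15, 0], "turn": [0, 0, 0]}, {"xyz": [27, -15, 0], "turn": [0, 0, -0.039]}, {"xyz": [0, 0, 30], "turn": [0, 0, 0]}, {"xyz": [0, 0, 25], "turn": [0, 0, 0]}, {"xyz": [0, 0, 0], "turn": [0, 0, 0]}])

```text
time_s: 37.68
tool_pos: [0.4688, -0.4125, 0.0108]
eef_rot: [-3.133, -0.139, 0.005]
force: [-0.5, 0.7, 0.0]
width: 0.45
grasp_force: 0.0
```

Emit:
apply_moves(steps=[{"xyz": [0, 0, 0], "turn": [0, 0, 0]}, {"xyz": [0, 0, 0], "turn": [0, 0, 0]}])

```text
time_s: 37.85
tool_pos: [0.4691, -0.4176, 0.0158]
eef_rot: [3.138, 0.133, 0.002]
force: [-0.8, -0.1, -0.5]
width: 0.453
grasp_force: 0.0
```

```bash
python3 -c "
from h import *
go(469.7,-415.7,9,4.9)"
```

```text
at [ 469.  -417.6   55.3] yaw 4.87 tilt [ 0.0011 -0.0009] | shift [ 0.8 -1.9 46.3] n>= 1.1 turn -0.001
```

Emit:
apply_moves(steps=[{"xyz": [0, -2, 20], "turn": [0, 0, 0]}, {"xyz": [0, 0, 18], "turn": [0, 0, 0]}, {"xyz": [0, 0, 7], "turn": [0, 0, 0]}, {"xyz": [0, 0, 0], "turn": [0, 0, 0]}, {"xyz": [0, 0, 0], "turn": [0, 0, 0]}])

```text
time_s: 38.27
tool_pos: [0.4687, -0.4162, -0.0296]
eef_rot: [3.138, 0.132, 0.001]
force: [-0.5, 0.3, 0.4]
width: 0.45
grasp_force: 0.0
```

Emit:
apply_moves(steps=[{"xyz": [0, 0, 0], "turn": [0, 0, 0]}, {"xyz": [0, 0, 0], "turn": [0, 0, 0]}, {"xyz": [0, 0, 0], "turn": [0, 0, 0]}, {"xyz": [0, 0, 0], "turn": [0, 0, 0]}, {"xyz": [0, 0, 0], "turn": [0, 0, 0]}], hand=-1)

```text
time_s: 38.68
tool_pos: [0.4686, -0.4156, -0.0306]
eef_rot: [3.139, 0.133, 0.001]
force: [-0.9, -0.4, -0.2]
width: 0.137
grasp_force: 0.0
```

Emit:
apply_moves(steps=[{"xyz": [0, 0, 0], "turn": [0, 0, 0]}, {"xyz": [0, 0, 0], "turn": [0, 0, 0]}])

```text
time_s: 38.85
tool_pos: [0.4686, -0.4156, -0.0307]
eef_rot: [3.139, 0.133, 0.0]
force: [0.8, 0.8, 2.1]
width: 0.105
grasp_force: 30.0
```

```bash
python3 -c "
from h import *
go(469.7,-415.7,9,4.9); s=manip.state(); print(s['width']*92,s['grasp_force'],s['force'])"
```

```text
at [ 468.5 -415.6    8.8] yaw 4.85 tilt [0.0003 0.    ] | shift [ 1.1  0.2 -0.2] n>= 0.0 turn -0.001
9.650775243159535 30.00049889087677 [0.8468406  0.77310629 2.14530047]
```

Bar held with a 9.65 mm grip, and its centre is 1.1 mm ahead of the tip. I measure the tray from the earlier wrist view and the top view while lifting.

Emit:
apply_moves(steps=[{"xyz": [0, 0, -15], "turn": [0, 0, 0]}, {"xyz": [0, 0, -35], "turn": [0, 0, 0]}, {"xyz": [0, 0, -40], "turn": [0, 0, 0]}, {"xyz": [0, 0, -40], "turn": [0, 0, 0]}, {"xyz": [0, 0, -40], "turn": [0, 0, 0]}])

```text
time_s: 39.27
tool_pos: [0.4676, -0.4155, 0.1417]
eef_rot: [3.139, 0.131, -0.001]
force: [2.0, 0.4, -0.7]
width: 0.106
grasp_force: 30.0
```

```bash
python3 - <<'E'
from h import *
np.set_printoptions(precision=2,suppress=True)
mw=eyes.camera_model('wrist'); p,R=tool(); print('carry',manip.state()['joint_pos'],p,manip.state()['width'])
Rct=R.as_matrix().T@mw['R'].T      # cam axes in tool
a=np.radians(90.21); R1=np.array([[np.cos(a),np.sin(a),0],[np.sin(a),-np.cos(a),0],[0,0,-1]])
Rw=(R1@Rct).T; C=np.array([.49742521,.27368605,.44961853]); m1=dict(mw,R=Rw,t=-Rw@C)
im=cv2.imread('pics/w1.png')[:,:,::-1].copy()
def tray(im,m,box,thr):
    x0,y0,x1,y1=box; g=np.zeros(im.shape[:2],np.uint8); g[y0:y1,x0:x1]=(im[y0:y1,x0:x1].min(2)>thr)*255
    g=cv2.morphologyEx(g,cv2.MORPH_CLOSE,np.ones((9,9)))
    b=max(blobs(g,500),key=cv2.contourArea); X=plane(m,b[:,0],.012)[:,:2]*1000; r=cv2.minAreaRect(X.astype(np.float32)); print(r,cv2.boxPoints(r)); return r
tray(im,m1,(188,185,338,330),55)
i2,m2=snap('top'); tray(i2,m2,(222,250,282,306),100)
E
```

```text
carry [ 0.02  0.65  1.01  1.68 -0.59  1.15 -0.29] [ 0.47 -0.42  0.18] 0.10608219754503735
((444.38409423828125, 122.37576293945312), (131.12570190429688, 148.50558471679688), 7.418484687805176) [[369.78 187.54]
 [388.96  40.28]
 [518.99  57.21]
 [499.81 204.47]]
((444.65936279296875, 110.68122863769531), (135.41368103027344, 172.69650268554688), 7.408324241638184) [[366.38 187.58]
 [388.65  16.32]
 [522.93  33.78]
 [500.67 205.04]]
```

Emit:
apply_moves(steps=[{"xyz": [0, -25, 0], "turn": [0, 0, 0]}, {"xyz": [0, -35, -5], "turn": [0, 0, 0]}, {"xyz": [0, -35, -5], "turn": [0, 0, 0]}, {"xyz": [0, -35, -5], "turn": [0, 0, 0]}, {"xyz": [0, -35, -5], "turn": [0, 0, 0]}])

```text
time_s: 39.73
tool_pos: [0.4536, -0.2498, 0.1596]
eef_rot: [-3.138, -0.131, -0.0]
force: [0.8, 1.5, 0.6]
width: 0.105
grasp_force: 30.0
```

Emit:
apply_moves(steps=[{"xyz": [0, -35, 0], "turn": [0, 0, 0]}, {"xyz": [0, -35, 0], "turn": [0, 0, 0]}, {"xyz": [0, -35, 0], "turn": [0, 0, 0]}, {"xyz": [0, -35, 0], "turn": [0, 0, 0]}, {"xyz": [0, 0, 0], "turn": [0, 0, 0]}])

```text
time_s: 40.15
tool_pos: [0.4419, -0.1035, 0.1584]
eef_rot: [-3.134, -0.148, 0.004]
force: [0.3, -0.7, -0.4]
width: 0.104
grasp_force: 30.0
```

```bash
python3 -c "
from h import *
go(430,60,200,7.4); s=manip.state(); print(s['width']*92,s['grasp_force'],s['joint_pos'])"
```

```text
at [ 442.  -103.7  197.9] yaw 5.41 tilt [-0.0029  0.0043] | shift [   3.4 -164.1   -1.4] n>= 3.9 turn -0.035
9.560550843467594 30.0007626414299 [-0.8389956   0.36168844  1.26080666  2.06518388 -0.41366598  1.00666975
 -0.84247844]
```

Joint 3 nears its limit (1.26 of 1.32) at this yaw. I swing the wrist the other way by half a turn, since the bar is symmetric.

Emit:
apply_moves(steps=[{"xyz": [0, 0, 0], "turn": [0, 0, -0.12]}, {"xyz": [0, 0, 0], "turn": [0, 0, -0.12]}, {"xyz": [0, 0, 0], "turn": [0, 0, -0.12]}, {"xyz": [0, 0, 0], "turn": [0, 0, -0.12]}, {"xyz": [0, 0, 0], "turn": [0, 0, -0.12]}])

```text
time_s: 40.57
tool_pos: [0.4424, -0.112, 0.1596]
eef_rot: [-2.956, -1.062, -0.001]
force: [-0.1, -0.2, -1.7]
width: 0.105
grasp_force: 30.0
```

Emit:
apply_moves(steps=[{"xyz": [0, 0, 0], "turn": [0, 0, -0.12]}, {"xyz": [0, 0, 0], "turn": [0, 0, -0.12]}, {"xyz": [0, 0, 0], "turn": [0, 0, -0.12]}, {"xyz": [0, 0, 0], "turn": [0, 0, -0.12]}, {"xyz": [0, 0, 0], "turn": [0, 0, -0.12]}])

```text
time_s: 40.98
tool_pos: [0.4424, -0.1122, 0.1596]
eef_rot: [-2.511, -1.888, -0.001]
force: [0.1, 0.1, -0.5]
width: 0.106
grasp_force: 30.0
```

Emit:
apply_moves(steps=[{"xyz": [0, 0, 0], "turn": [0, 0, -0.12]}, {"xyz": [0, 0, 0], "turn": [0, 0, -0.12]}, {"xyz": [0, 0, 0], "turn": [0, 0, -0.12]}, {"xyz": [0, 0, 0], "turn": [0, 0, -0.12]}, {"xyz": [0, 0, 0], "turn": [0, 0, -0.12]}])

```text
time_s: 41.4
tool_pos: [0.4423, -0.1123, 0.1595]
eef_rot: [1.841, 2.546, 0.0]
force: [-0.7, -0.2, -1.2]
width: 0.106
grasp_force: 30.0
```

```bash
python3 -c "
from h import *
go(443,60,200,187.4); s=manip.state(); print(s['width']*92,s['grasp_force'],s['joint_pos'])"
```

```text
at [ 442.3 -112.3  199. ] yaw 108.26 tilt [0.0003 0.0001] | shift [163.4  54.6  -0.9] n>= 4.1 turn -1.381
9.77103099398281 29.998998641967773 [-0.50915586  0.21409763  0.77194696  2.04707167 -0.18374499  0.94776093
  0.67800139]
```

Emit:
apply_moves(steps=[{"xyz": [36, 12, 0], "turn": [0, 0, 0]}, {"xyz": [36, 12, 0], "turn": [0, 0, 0]}, {"xyz": [36, 12, 0], "turn": [0, 0, 0]}, {"xyz": [36, 12, 0], "turn": [0, 0, 0]}, {"xyz": [19, 6, 0], "turn": [0, 0, 0]}])

```text
time_s: 41.82
tool_pos: [0.4434, 0.0639, 0.1595]
eef_rot: [-1.843, -2.543, -0.002]
force: [1.2, 0.5, -0.1]
width: 0.104
grasp_force: 30.0
```

Emit:
apply_moves(steps=[{"xyz": [0, 0, 0], "turn": [0, 0, -0.115]}, {"xyz": [0, 0, 0], "turn": [0, 0, -0.115]}, {"xyz": [0, 0, 0], "turn": [0, 0, -0.115]}, {"xyz": [0, 0, 0], "turn": [0, 0, -0.115]}, {"xyz": [0, 0, 0], "turn": [0, 0, -0.115]}])

```text
time_s: 42.23
tool_pos: [0.4436, 0.0594, 0.1595]
eef_rot: [1.043, 2.963, 0.0]
force: [0.0, 0.9, -1.3]
width: 0.107
grasp_force: 30.0
```

Emit:
apply_moves(steps=[{"xyz": [0, 0, 0], "turn": [0, 0, -0.115]}, {"xyz": [0, 0, 0], "turn": [0, 0, -0.115]}, {"xyz": [0, 0, 0], "turn": [0, 0, -0.115]}, {"xyz": [0, 0, 0], "turn": [0, 0, -0.115]}, {"xyz": [0, 0, 0], "turn": [0, 0, -0.115]}])

```text
time_s: 42.65
tool_pos: [0.4437, 0.0593, 0.1595]
eef_rot: [0.161, 3.137, -0.0]
force: [-0.5, -0.1, -0.7]
width: 0.104
grasp_force: 30.0
```

Emit:
apply_moves(steps=[{"xyz": [0, 0, 0], "turn": [0, 0, -0.115]}, {"xyz": [0, 0, 0], "turn": [0, 0, -0.115]}, {"xyz": [0, 0, 0], "turn": [0, 0, 0]}, {"xyz": [0, 0, 0], "turn": [0, 0, 0]}])

```text
time_s: 42.98
tool_pos: [0.4437, 0.0595, 0.1594]
eef_rot: [-0.186, 3.136, 0.0]
force: [0.1, 0.9, -0.1]
width: 0.104
grasp_force: 30.0
```

```bash
cat > tray.py <<'E'
from h import *
def tray(im,m,lim=288,thr=60):
    g=((im[:lim].min(2)>thr)*255).astype(np.uint8); g[:, :2]=0
    for b in blobs(g,1500):
        X=plane(m,b[:,0],.012)[:,:2]*1000; r=cv2.minAreaRect(X.astype(np.float32))
        if abs(r[0][0]-443)<60 and abs(r[0][1]-128)<60: print('tray',np.round(r[0],1),np.round(r[1],1),round(r[2],2),np.round(cv2.boxPoints(r),1).tolist(),cv2.boundingRect(b))
E
python3 - <<'E'
from tray import *
go(443,60,200,187.4); s=manip.state(); print(s['width']*92,s['grasp_force'],s['joint_pos'])
im,m=snap('wrist','t1'); tray(im,m); print(proj(m,[[.369,.187,.012],[.3865,.0525,.012],[.515,.069,.012],[.498,.204,.012]]))
E
```

```text
at [443.7  59.5 198.9] yaw -173.21 tilt [0.0003 0.0001] | shift [ 0.6  0.6 -1.1] n>= 0.0 turn -0.011
9.543013534650187 29.99932050704956 [-0.64663234  0.17318654  0.45921526  2.04976436 -0.09488255  0.93809888
  1.55211493]
tray [441.3 127.2] [126.9 135.8] 7.46 [[369.6000061035156, 186.3000030517578], [387.20001220703125, 51.599998474121094], [513.0999755859375, 68.0999984741211], [495.3999938964844, 202.8000030517578]] (314, 141, 168, 147)
[[483.06030112 139.65064858]
 [314.98414585 141.41880485]
 [316.17624769 290.74308584]
 [468.99781387 289.82778009]]
```

Tray refined: centre (442.8, 127.4), yaw 7.45°, width 135.8 mm as it should be. This bar goes into the south compartment at (448.5, 83.8).

Emit:
apply_moves(steps=[{"xyz": [-4, 12, 30], "turn": [0, 0, 0]}, {"xyz": [-5, 11, 30], "turn": [0, 0, -0.011]}, {"xyz": [0, 0, 38], "turn": [0, 0, 0]}, {"xyz": [0, 0, 38], "turn": [0, 0, 0]}, {"xyz": [0, 0, 20], "turn": [0, 0, 0]}])

```text
time_s: 43.45
tool_pos: [0.4481, 0.0836, 0.0001]
eef_rot: [0.206, -3.132, 0.002]
force: [-0.7, 0.1, -0.5]
width: 0.106
grasp_force: 30.0
```

Emit:
apply_moves(steps=[{"xyz": [0, 0, 0], "turn": [0, 0, 0]}, {"xyz": [0, 0, 0], "turn": [0, 0, 0]}, {"xyz": [0, 0, 0], "turn": [0, 0, 0]}])

```text
time_s: 43.7
tool_pos: [0.4508, 0.084, 0.0043]
eef_rot: [-0.208, 3.133, 0.0]
force: [-0.2, -0.2, -0.7]
width: 0.108
grasp_force: 30.0
```

```bash
python3 -c "
from h import *
go(449.6,83.9,14,187.4); s=manip.state(); print(s['width']*92,s['grasp_force'],s['joint_pos'])"
```

```text
at [450.7  84.   43.8] yaw -172.41 tilt [0.0015 0.0003] | shift [ 1.2  0.  29.8] n>= 0.7 turn 0.003
9.956759714456643 29.999932944774628 [-0.56774434  0.44273767  0.34770515  2.1856519  -0.2815427   0.55282154
  1.69304958]
```

Emit:
apply_moves(steps=[{"xyz": [1, 0, 15], "turn": [0, 0, 0]}, {"xyz": [0, 0, 10], "turn": [0, 0, 0]}, {"xyz": [0, 0, 4], "turn": [0, 0, 0]}, {"xyz": [0, 0, 0], "turn": [0, 0, 0]}, {"xyz": [0, 0, 0], "turn": [0, 0, 0]}])

```text
time_s: 44.12
tool_pos: [0.4491, 0.0839, -0.0254]
eef_rot: [-0.21, 3.134, 0.0]
force: [0.2, -0.1, -1.1]
width: 0.107
grasp_force: 30.0
```

Emit:
apply_moves(steps=[{"xyz": [0, 0, 0], "turn": [0, 0, 0]}, {"xyz": [0, 0, 0], "turn": [0, 0, 0]}])

```text
time_s: 44.28
tool_pos: [0.4492, 0.084, -0.0254]
eef_rot: [-0.21, 3.134, 0.0]
force: [-0.6, 0.1, -0.6]
width: 0.103
grasp_force: 30.0
```

```bash
python3 -c "
from h import *
go(449.6,83.9,14,187.4); s=manip.state(); print(s['width']*92,s['force'])"
```

```text
at [449.1  84.   14.1] yaw -172.32 tilt [0.0008 0.0004] | shift [-0.4 -0.1  0.1] n>= 0.0 turn 0.005
9.431098529920954 [-0.60803997  0.1229413  -0.6144333 ]
```

Emit:
apply_moves(steps=[{"xyz": [0, 0, 0], "turn": [0, 0, 0]}, {"xyz": [0, 0, 0], "turn": [0, 0, 0]}, {"xyz": [0, 0, 0], "turn": [0, 0, 0]}, {"xyz": [0, 0, -10], "turn": [0, 0, 0]}, {"xyz": [0, 0, -30], "turn": [0, 0, 0]}], hand=-0.45)

```text
time_s: 44.7
tool_pos: [0.4465, 0.0832, 0.0126]
eef_rot: [0.21, -3.129, 0.003]
force: [0.0, -0.2, 0.3]
width: 0.272
grasp_force: 0.0
```

Emit:
apply_moves(steps=[{"xyz": [0, 0, -40], "turn": [0, 0, 0]}, {"xyz": [0, 0, -40], "turn": [0, 0, 0]}, {"xyz": [-9, 38, 0], "turn": [0, 0, 0]}, {"xyz": [-10, 38, 0], "turn": [0, 0, 0]}, {"xyz": [-10, 38, 0], "turn": [0, 0, 0]}], hand=-0.1)

```text
time_s: 45.12
tool_pos: [0.4629, 0.2022, 0.0962]
eef_rot: [-0.207, 3.132, 0.003]
force: [1.3, 1.0, 0.1]
width: 0.455
grasp_force: 0.0
```

Emit:
apply_moves(steps=[{"xyz": [-10, 38, 0], "turn": [0, 0, 0]}, {"xyz": [-10, 38, 0], "turn": [0, 0, 0]}, {"xyz": [0, 15, 0], "turn": [0, 0, 0.12]}, {"xyz": [0, 0, 0], "turn": [0, 0, 0.04]}, {"xyz": [0, 0, 0], "turn": [0, 0, 0]}])

```text
time_s: 45.53
tool_pos: [0.4694, 0.2949, 0.0945]
eef_rot: [0.04, 3.141, -0.001]
force: [0.0, -0.2, -0.4]
width: 0.451
grasp_force: 0.0
```

```bash
python3 - <<'E'
from bar import *
go(470,294,134,178.6); bar('b3',288); print(manip.state()['joint_pos'])
E
```

```text
at [469.4 294.9 134. ] yaw 178.56 tilt [ 0.     -0.0003] | shift [-0.7 -0.9 -0. ] n>= 0.0 turn -0.001
bar c [450.   79.6] [110.7  39.1] yaw 7.5 holes [array([496.3,  86.4])] [[29.9, 271.0]] (0, 124, 58, 161)
bar c [414.3 464.3] [35.  37.5] yaw -6.3 holes [array([412.9, 455. ])] [[552.1, 140.6]] (540, 114, 58, 58)
bar c [445.7 294.8] [ 30.2 110.2] yaw -0.6 holes [array([491.7, 294.7])] [[315.6, 258.3]] (291, 112, 46, 159)
[-0.96777748  0.4343697   0.42671452  1.88549265 -0.22915062  0.86986151
  1.11951854]
```

Emit:
apply_moves(steps=[{"xyz": [0, 20, 20], "turn": [0, 0, 0]}, {"xyz": [0, 20, 20], "turn": [0, 0, -0.02]}, {"xyz": [0, 0, 0], "turn": [0, 0, 0]}, {"xyz": [0, 0, 0], "turn": [0, 0, 0]}])

```text
time_s: 45.92
tool_pos: [0.4703, 0.3329, 0.0535]
eef_rot: [-0.006, -3.14, 0.002]
force: [0.5, -1.5, 0.4]
width: 0.448
grasp_force: 0.0
```

```bash
python3 - <<'E'
from bar import *
im,m,r=bar('b4',292); m1=pickle.load(open('b3.pkl','rb'))
for hl,_ in r:
    for b in hl:
        if np.hypot(*(plane(m,b,.006)[0,:2]-[.4917,.2947]))<.01: print(tri([(m1,(315.6,258.3)),(m,b)]))
go(445.7,294.8,60,179.4)
E
```

```text
bar c [414.4 461.9] [34.6 38.6] yaw -6.6 holes [array([412.6, 452.6])] [[522.9, 147.7]] (509, 117, 67, 69)
bar c [445.8 295.3] [ 30.7 110.1] yaw -0.5 holes [array([399.7, 295.4])] [[249.3, 125.3]] (223, 109, 57, 183)
at [471.1 332.2  93.8] yaw 179.66 tilt [-0.0003 -0.0011] | shift [ 25.2 -37.5  33.9] n>= 1.4 turn 0.005
```

Emit:
apply_moves(steps=[{"xyz": [12, -19, 0], "turn": [0, 0, 0]}, {"xyz": [12, -19, 0], "turn": [0, 0, 0.004]}, {"xyz": [0, 0, 25], "turn": [0, 0, 0]}, {"xyz": [0, 0, 15], "turn": [0, 0, 0]}, {"xyz": [0, 0, 0], "turn": [0, 0, 0]}])

```text
time_s: 46.38
tool_pos: [0.4459, 0.2931, 0.0132]
eef_rot: [-0.018, -3.14, 0.003]
force: [0.1, -0.8, -0.1]
width: 0.45
grasp_force: 0.0
```

Emit:
apply_moves(steps=[{"xyz": [0, 0, 0], "turn": [0, 0, 0]}, {"xyz": [0, 0, 0], "turn": [0, 0, 0]}])

```text
time_s: 46.55
tool_pos: [0.4478, 0.2954, 0.0154]
eef_rot: [0.017, 3.14, 0.001]
force: [-0.5, 1.0, 0.2]
width: 0.452
grasp_force: 0.0
```

```bash
python3 -c "
from h import *
go(445.8,295,9,179.4)"
```

```text
at [447.7 295.4  54.9] yaw 179.38 tilt [0.0013 0.0008] | shift [ 2.  -0.4 45.9] n>= 1.1 turn -0.000
```

Emit:
apply_moves(steps=[{"xyz": [2, 0, 20], "turn": [0, 0, 0]}, {"xyz": [0, 0, 18], "turn": [0, 0, 0]}, {"xyz": [0, 0, 7], "turn": [0, 0, 0]}, {"xyz": [0, 0, 0], "turn": [0, 0, 0]}, {"xyz": [0, 0, 0], "turn": [0, 0, 0]}])

```text
time_s: 46.97
tool_pos: [0.4452, 0.2957, -0.0302]
eef_rot: [0.016, 3.141, 0.0]
force: [0.9, 0.5, 0.2]
width: 0.449
grasp_force: 0.0
```

Emit:
apply_moves(steps=[{"xyz": [0, 0, 0], "turn": [0, 0, 0]}, {"xyz": [0, 0, 0], "turn": [0, 0, 0]}, {"xyz": [0, 0, 0], "turn": [0, 0, 0]}, {"xyz": [0, 0, 0], "turn": [0, 0, 0]}, {"xyz": [0, 0, 0], "turn": [0, 0, 0]}], hand=-1)

```text
time_s: 47.38
tool_pos: [0.4449, 0.2959, -0.0306]
eef_rot: [0.015, 3.141, 0.001]
force: [1.0, -0.4, 1.1]
width: 0.137
grasp_force: 0.0
```

Emit:
apply_moves(steps=[{"xyz": [0, 0, 0], "turn": [0, 0, 0]}, {"xyz": [0, 0, 0], "turn": [0, 0, 0]}])

```text
time_s: 47.55
tool_pos: [0.4448, 0.2958, -0.0307]
eef_rot: [0.016, 3.141, 0.0]
force: [0.6, -0.6, 4.0]
width: 0.107
grasp_force: 30.0
```

```bash
python3 -c "
from h import *
go(445.8,295,9,179.4); s=manip.state(); print(s['width']*92,s['grasp_force'],s['force'])"
```

```text
at [444.8 295.8   8.8] yaw 179.43 tilt [0.0002 0.0003] | shift [-1.  -0.8 -0.2] n>= 0.0 turn 0.001
9.816710175362369 30.00065267086029 [ 0.63500101 -0.59888643  3.97535121]
```

Emit:
apply_moves(steps=[{"xyz": [0, 0, -15], "turn": [0, 0, 0]}, {"xyz": [0, 0, -35], "turn": [0, 0, 0]}, {"xyz": [0, 0, -30], "turn": [0, 0, 0]}, {"xyz": [2, -30, 0], "turn": [0, 0, 0]}, {"xyz": [2, -32, 0], "turn": [0, 0, 0]}])

```text
time_s: 47.97
tool_pos: [0.4413, 0.2359, 0.0507]
eef_rot: [0.009, 3.138, 0.005]
force: [0.8, -1.4, -1.1]
width: 0.11
grasp_force: 30.0
```

Emit:
apply_moves(steps=[{"xyz": [2, -32, 0], "turn": [0, 0, 0]}, {"xyz": [2, -31, 0], "turn": [0, 0, -0.07]}, {"xyz": [0, 0, 30], "turn": [0, 0, -0.07]}, {"xyz": [0, 0, 10], "turn": [0, 0, 0]}, {"xyz": [0, 0, 0], "turn": [0, 0, 0]}])

```text
time_s: 48.38
tool_pos: [0.4338, 0.1703, 0.0073]
eef_rot: [0.2, -3.131, 0.002]
force: [0.8, 0.2, -0.3]
width: 0.11
grasp_force: 30.0
```

Emit:
apply_moves(steps=[{"xyz": [0, 0, 0], "turn": [0, 0, 0]}, {"xyz": [0, 0, 0], "turn": [0, 0, 0]}])

```text
time_s: 48.55
tool_pos: [0.4358, 0.1719, 0.0094]
eef_rot: [-0.204, 3.135, 0.0]
force: [0.8, -0.1, -0.3]
width: 0.104
grasp_force: 30.0
```

```bash
python3 - <<'E'
from h import *
go(436.1,170.9,14,187.4); s=manip.state(); print(s['width']*92,s['force'],s['grasp_force'])
E
```

```text
at [435.8 171.9  48.9] yaw -172.55 tilt [0.0001 0.0002] | shift [-0.2 -1.  34.9] n>= 0.8 turn 0.001
9.599549001839318 [ 0.78343174 -0.14581686 -0.2980147 ] 29.99989628791809
```

Emit:
apply_moves(steps=[{"xyz": [0, -1, 15], "turn": [0, 0, 0]}, {"xyz": [0, 0, 15], "turn": [0, 0, 0]}, {"xyz": [0, 0, 4.5], "turn": [0, 0, 0]}, {"xyz": [0, 0, 0], "turn": [0, 0, 0]}, {"xyz": [0, 0, 0], "turn": [0, 0, 0]}])

```text
time_s: 48.97
tool_pos: [0.4359, 0.1703, -0.0249]
eef_rot: [-0.205, 3.135, 0.0]
force: [0.6, -0.7, -1.4]
width: 0.11
grasp_force: 30.0
```

```bash
python3 - <<'E'
from h import *
go(436.1,170.9,14,187.4); s=manip.state(); print(s['width']*92,s['force'],s['grasp_force'])
E
```

```text
at [435.8 170.3  14.6] yaw -172.53 tilt [0.0002 0.0001] | shift [-0.3  0.6  0.6] n>= 0.0 turn 0.001
10.123976204077183 [ 0.61884401 -0.72076347 -1.35645829] 29.999903440475464
```

Release, rise, back off, and inspect both bars.

Emit:
apply_moves(steps=[{"xyz": [0, 0, 0], "turn": [0, 0, 0]}, {"xyz": [0, 0, 0], "turn": [0, 0, 0]}, {"xyz": [0, 0, 0], "turn": [0, 0, 0]}, {"xyz": [0, 0, -10], "turn": [0, 0, 0]}, {"xyz": [0, 0, -30], "turn": [0, 0, 0]}], hand=-0.45)

```text
time_s: 49.38
tool_pos: [0.4335, 0.1688, 0.0133]
eef_rot: [0.204, -3.13, 0.004]
force: [1.2, 0.9, 0.8]
width: 0.272
grasp_force: 0.0
```

Emit:
apply_moves(steps=[{"xyz": [0, 0, -40], "turn": [0, 0, 0]}, {"xyz": [-20, 0, -40], "turn": [0, 0, 0]}, {"xyz": [-40, -10, -40], "turn": [0, 0, 0]}, {"xyz": [-20, -20, -10], "turn": [0, 0, 0]}, {"xyz": [0, 0, 0], "turn": [0, 0, 0]}])

```text
time_s: 49.8
tool_pos: [0.5127, 0.1489, 0.1357]
eef_rot: [-0.198, 3.126, 0.001]
force: [0.8, 0.4, -0.5]
width: 0.276
grasp_force: 0.0
```

Emit:
apply_moves(steps=[{"xyz": [0, 0, 0], "turn": [0, 0, 0]}, {"xyz": [0, 0, 0], "turn": [0, 0, 0]}])

```text
time_s: 49.97
tool_pos: [0.5053, 0.1514, 0.1309]
eef_rot: [0.203, -3.134, -0.0]
force: [0.1, -0.1, -0.7]
width: 0.278
grasp_force: 0.0
```

```bash
python3 - <<'E'
from bar import *
from tray import tray
import bar as B
go(500,130,200,187.4)
im,m,r=bar('e1',292); tray(im,m,292)
# in-tray bars: tops of foot at z=.010
for hl,_ in r: print([(plane(m,c,.010)[0,:2]*1000).round(1) for c in hl])
t,mt=snap('top','e2')
X=np.array([442.8,127.4]); a=np.radians(7.45); 
for n,k in(('S',-44),('M',0),('N',44)): print(n,(X+k*np.array([-np.sin(a),np.cos(a)])).round(1))
C=np.array([.502,-.0928]); Rm=lambda v:C+np.array([[.9989,-.0471],[.0471,.9989]])@np.array(v)
b=[cen(k) for k in blobs(mask(t,'blue'),25)]; print('boss px',np.round(b,1).tolist(),'pred',proj(mt,[*C,.072]))
rd=[cen(k) for k in blobs(mask(t,'red'),10)]; print('red',rd,'pred home',proj(mt,[*Rm([-.08,-.103]),.088]))
y=[(cen(k),cv2.boundingRect(k)) for k in blobs(mask(t,'yellow'),100)]; print('yel',y)
a=cv2.resize(im[60:300],(560,210)); c2=cv2.resize(t[190:310,130:450],(800,300),interpolation=2)
cv2.imwrite('pics/fin.png',np.vstack([cv2.copyMakeBorder(cv2.resize(im[0:300],(620,290)),0,0,0,180,0),c2])[:,:,::-1])
E
```

```text
at [505.4 151.4 170.4] yaw -172.58 tilt [-0.0009  0.0001] | shift [  8.1 -20.5 -29.6] n>= 0.9 turn 0.000
bar c [449.3  83.1] [110.6  30.5] yaw 7.7 holes [array([495.5,  88.7]), array([403.1,  76.4])] [[237.2, 195.1], [230.5, 66.9]] (210, 54, 48, 153)
bar c [436.5 170. ] [110.2  30.2] yaw 7.5 holes [array([483.1, 176. ]), array([391.7, 162.7])] [[350.1, 193.8], [351.2, 66.8]] (331, 52, 44, 153)
tray [443.8 127.1] [129.8 136.4] 7.45 [[370.6000061035156, 186.3000030517578], [388.29998779296875, 51.099998474121094], [517.0, 68.0], [499.29998779296875, 203.1999969482422]] (195, 38, 195, 183)
[array([494.8,  89.4]), array([403.5,  77.2])]
[array([482.6, 175.6]), array([392.3, 162.5])]
S [448.5  83.8]
M [442.8 127.4]
N [437.1 171. ]
boss px [[323.3, 254.1], [621.8, 216.3], [247.3, 173.1], [309.1, 107.8], [329.3, 107.0]] pred [[322.31305944 252.79618979]]
red [(360.4133333333333, 276.6)] pred home [[360.13503959 275.79963501]]
yel [((341.1963512677798, 251.97835497835493), (315, 234, 42, 36))]
```

View pics/fin.png

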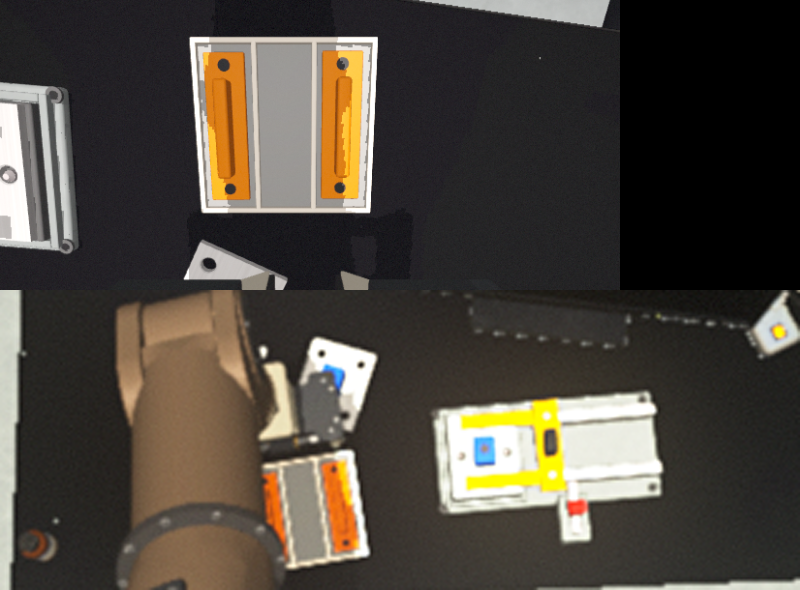

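Both bars lie within 1 mm of their slot centres at yaw 7.5–7.7°. The flange is under the closed fork, the red grip is at home, and the bottle is untouched.

```bash
python3 -c "
from plant import manip
print(manip.hand_in())"
```

```text
the job is handed in; nothing more can be done
None
```

The job is handed in (no verdict returned): the diamond flange is seated on the studs with the fork closed and the lock bar home, both orange bars are in the tray within about 1 mm of their slot centres, and I never went near the bottle or tape roll.

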